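# Close down the airbrush cleaning corner

## Robot

A 6-joint arm with a two-finger parallel gripper is mounted at the origin on the work surface. World frame = base frame: x ahead of the robot, y to its left, z up, the work surface at z = 0. Lengths are in m, angles in rad, forces in N, time in s.
With the tool pointing down it reaches from about 0.375 to 0.9 m from the base axis. Payload 3.1 kg.
Tool frame: the origin (TCP) lies at the very end of the fingers, on their centre line; the grasp point (between the pads) lies 19 mm behind it; z points along the fingers, y is the direction in which the jaws open and shut (so a half turn about z gives the same grasp; the last joint's range is limited). The gripper opens to 85 mm and grips with 20 to 120 N. Pads are 22 mm wide; open, the fingers measure 114 mm over their backs; the gripper's body (76 mm by 85 mm) begins 54 mm behind the grasp point. The pads swing forward as they close: fully open they stand 13 mm farther back than shut.
Start: joints at [-1.409, 0.527, 1.433, -0, 1.181, -0.178], TCP at [0.208, -0.589, 0.231] pointing down, gripper open.
Joint ranges: [-3.08, 3.08], [-0.75, 2.2], [0.22, 2.44], [-1.43, 4.57], [0, 2.65], [-2.85, 2.85]. Speed limits (rad/s): [2.79, 2.79, 3.14, 3.14, 3.14, 3.14].

## Interface

Orientations are given as a unit quaternion [x, y, z, w].
In Python, from station import manip gives the robot as it stands. The module is installed in compiled form; this text tells all that it offers.
- The arm moves only by the tool send_rows, never from a script. Its argument "commands" is a list of rows, each an object with "delta_pos": the shift along the world's x, y, z in cm, a list of three; "yaw": the turn about the world's z in rad. A call has 1 to 10 rows; each row shifts and turns the pose as measured when the row begins; what a row does not reach is not made up. A row lasts 1/8 s, in which the tool goes at most 62.5 mm and 10.7 degrees, less where a joint would pass 70% of its speed; a pose out of reach is approached as far as the arm can. A call is refused whole if a number of a shift passes 6.25 or a number of a turn 0.188, either way. A call with a gripper value outside its range is refused whole. "grip" is the closure, from -1 (fully open) to 1 (shut), set as the call begins (left out, the last holds). The fingers move at their own pace and stop on an object; "force" is the grip in N (left out, the last holds). Time passes only in rows, so rows that do not move let the fingers close. It gives the time, the measured TCP pose, the force and the opening at its end, in the units of the state.
- manip.sense(): the state, without advancing time (a new reading comes with each control period).
- manip.snapshot(name): name is "scene" or "top" or "wrist"; returns the picture (420x560x3 uint8, blue, green, red); there is no depth.
- manip.get_calibration(name): a dict with "fx", "fy", "cx", "cy" (pixels), "world_to_cam" (4x4, takes a point from world to camera coordinates); the wrist camera has in their place "mount" (4x4, takes a point from camera to tool coordinates, whose origin is the TCP and whose axes are the flange's). Camera axes: x right, y down, z forward; pixel columns grow to the right and rows downward; lengths in m; the calibration is good to about 2 mm. A picture is of the moment at which its call begins: read the wrist's pose just before it. get_calibration takes no time and is no camera call.
- manip.sign_off(): hands the job in, once; it reports no verdict.
The state is a dict: "t": time; "q": joint angles; "qd": joint speeds; "tau": joint torques, N m; "tcp_pos": TCP position; "tool_rot": TCP orientation; "force": force on the tool from outside, world axes, zero at the start; "ft_torque": the same for the moment, N m; "finger_gap": opening from 0.0 (shut) to 1.0 (fully open).
Only numpy, scipy, OpenCV 4.12 (cv2) and the standard library are available. Lean on these libraries where they do the work, as an engineer would, in place of code of your own. Each camera call takes 0.05 s, during which the arm holds its last target. There are 200 camera calls.

## Task

Put the airbrush corner back in order. First close the cleaning pot: line the two lugs of the lid up with the two notches in the pot's collar, push the lid down against the sprung strainer and turn it clockwise as seen from above, as far as its stop, so that it stays locked down. Then lay the airbrush centred across both forks of the pot's sloped holder, nose towards the pot; and, at any time, stand every tipped paint bottle upright in the row on the wooden step, clear of the edges, without moving the bottles that already stand there or disturbing the other things on the bench.

Things in the scene. Friction and masses are not known exactly. Their poses are not given: they have to be found in the camera images.
- pot: Cleaning pot, fixed to the bench: glass jar with a grey collar 112 mm across, 95 mm high. Origin on its axis at bench level, z up. The collar's lip (inner diameter 76 mm, from 90 to 95 mm up) has two notches 48 degrees wide, centred on the pot's +y and -y. From there the lid turns 70 degrees clockwise (from above) to hard stops; anticlockwise is blocked. The airbrush holder is on the -x side.
- pot_mouth (a point): Centre of the pot's mouth, level with the collar's top, 95 mm up. The lid goes in from above: its lugs pass only the notches. Let down, it rests on the strainer with its underside 87 mm up; pushed 6 mm or more down to 81 mm, its lugs clear the lip's underside and it can turn. Locked, the strainer holds it up against the lip, underside 82 mm up.
- strainer (a joint): Round strainer plate (69 mm) inside the collar, pressed up by a spring: 0 when up (top 87 mm above the bench), grows as it is pushed down, up to 0.010 m. The spring gives about 2.5 N at first and 1.2 N more per mm.
- lid_grip (a point): Black lid of the pot, 120 g, lying handle up: disc 72 mm across, 16 mm thick; two opposite lugs along its x axis (88 mm over both, each 22 mm wide, 3 to 8 mm above the underside); a grip bar on top along the same axis, 62 long, 14 wide, 16 to 49 mm above the underside. Point on its axis in the bar, 32 mm above the underside; z up. Same when turned half round.
- holder: Airbrush holder on the pot: two V forks open at the top. Origin: where the middle of the airbrush's centre line rests, 150 mm from the pot's axis, 105 mm up. x runs along the resting airbrush, to the pot and 15 degrees downwards; y is level; z points up out of the forks. Forks at x = +48 and -48 mm, 8 mm thick, 44 mm wide (34 inside), tips 28 mm above the origin; a bar runs 53 mm below it.
- airbrush_mid (a point): Chrome airbrush, 110 g, 170 mm long, lying on its side: barrel 14 mm in diameter from x = -60 to +58 mm, tapering to nose (x = +85) and tail (x = -85 mm). Point on its centre line, mid length; x points to the nose. The air valve stem (33 mm from the centre line, 14 mm thick) sticks out at x = +22 mm along its -z axis; which way it points in the holder does not matter.
- airbrush_nose (a point): Tip of the airbrush's nose, 85 mm from its middle.
- step: Plywood step for a row of bottles, fixed: top 80 mm deep (x) and 470 mm long (y), 45 mm above the bench, with a back rail along its +x edge, 25 mm higher than the top (rail face 40 mm from the middle line). Origin under its centre at bench level.
- bottle1_mid (a point): White paint bottle, 140 g more or less, lying on the bench at the start (not every bottle is there every time): square body 46 by 46 mm, 90 mm long, then a shoulder and a round black cap 29 mm across; 125 mm long in all. Point on its centre line, half-way up (62.5 mm from the base); z points from base to cap.
- bottle2_mid (a point): Another paint bottle, the same.
- bottle3_mid (a point): Another paint bottle, the same.
- stander1_mid (a point): A bottle of the same kind that already stands on the step, about 105 mm to one side of its middle; leave it there. Point as for the other bottles.
- stander2_mid (a point): The other bottle already standing on the step, about 105 mm to the other side of its middle; leave it there.
- tape: Bystander: roll of masking tape 80 mm across, 24 mm high, lying flat. Origin at its underside.
- jar: Bystander: small amber jar 52 mm across, 45 mm high. Origin at its underside.

How it is judged:
On the way, in this order (a step that is already met when the one before it is completed fails the run):
1. the lid is locked on the pot (horizontal distance between lid_grip and pot below 0.004 m and z of lid_grip in the frame of pot below 0.116 m and angle between lid_grip's own z axis and vertical below 0.08 rad and angle between the x axis of lid_grip and the x axis of pot, either way round below 0.61 rad), for 0.3 s.
2. then the airbrush lies in both forks of the holder, nose to the pot (x of airbrush_mid in the frame of holder between -0.022 and 0.022 m and y of airbrush_mid in the frame of holder between -0.008 and 0.008 m and z of airbrush_mid in the frame of holder between -0.008 and 0.008 m and angle between the x axis of airbrush_mid and the x axis of holder, either way round below 0.12 rad and x of airbrush_nose in the frame of holder above 0.05 m), for 0.3 s.
At the end, for the whole second after the job is handed in: Lid locked in the collar (on axis 4 mm, underside under 84 mm, turned 55 degrees or more); airbrush in both forks (22 mm along, 8 mm off, nose to pot); each bottle upright on the step, within 25 mm of its middle line and 215 mm of its middle; the two standers upright, moved under 25 mm (all of step 1 and all of step 2 and angle between each of bottle1_mid, bottle2_mid, bottle3_mid, stander1_mid, stander2_mid's own z axis and vertical below 0.1 rad and z of bottle1_mid in the frame of step between 0.1 and 0.114 m and x of bottle1_mid in the frame of step between -0.025 and 0.025 m and y of bottle1_mid in the frame of step between -0.215 and 0.215 m and linear speed of each of bottle1, bottle2, bottle3 below 0.03 m/s and z of bottle2_mid in the frame of step between 0.1 and 0.114 m and x of bottle2_mid in the frame of step between -0.025 and 0.025 m and y of bottle2_mid in the frame of step between -0.215 and 0.215 m and z of bottle3_mid in the frame of step between 0.1 and 0.114 m and x of bottle3_mid in the frame of step between -0.025 and 0.025 m and y of bottle3_mid in the frame of step between -0.215 and 0.215 m and distance of each of stander1_mid, stander2_mid from where it was at the start of the episode below 0.025 m); the robot touches nothing.
It fails at once if a bystander (tape, jar) is pushed more than 50 mm (distance of any of tape, jar from where it was at the start of the episode above 0.05 m).
Of bottle1, bottle2, bottle3 only 2 to 3 are there at a start; the rules pass over those that are not, and their reading is None.
At some moment in a run one of lid, airbrush may be knocked a few centimetres aside while the robot is not near it.
It also fails if it takes over 210 s, if anything falls off the work surface, if the arm or the gripper's body presses on something with over 40 N, if the wrist force passes 120 N, or if a joint passes its speed limit or range.

## Working session

There is one attempt and no reset: what is moved stays moved. The work goes in short steps, Python scripts to look and compute and a tool call to move; the robot and the scene stay as the last step left them, time stands still between calls to the robot, and variables do not carry over. Pictures are saved under pics/ and viewed, about 12 in all and at most 16, crops included, and the job is handed in when it is done.

Besides the shell and the picture viewer there is one more tool, called in YAML: its name, and indented under it one key for each argument. send_rows: Moves the arm, as the interface text tells. Its arguments: {"type":"object","properties":{"commands":{"type":"array","items":{"type":"object","properties":{"delta_pos":{"type":"array","items":{"type":"number"}},"yaw":{"type":"number"}}}},"grip":{"type":"number"},"force":{"type":"number"}},"required":["commands"]}

```bash
mkdir -p pics; ls
cat > h.py <<'E'
import numpy as np, cv2
from station import manip
from scipy.spatial.transform import Rotation as R
def snap(cam,name,crop=None,scale=1):
    s=manip.sense(); im=manip.snapshot(cam).copy(); np.save('pics/'+name+'.npy',im)
    np.save('pics/'+name+'_p.npy',np.r_[s['tcp_pos'],s['tool_rot']])
    show(name,crop,scale); return im
def show(name,crop=None,scale=1,out=None):
    im=np.load('pics/'+name+'.npy')
    if crop: x0,y0,x1,y1=crop; im=im[y0:y1,x0:x1]
    im=cv2.resize(im,None,fx=scale,fy=scale,interpolation=cv2.INTER_CUBIC)
    cv2.imwrite('pics/'+(out or name)+'.png',im)
def cam(name,pic=None):
    c=manip.get_calibration(name); K=np.array([[c['fx'],0,c['cx']],[0,c['fy'],c['cy']],[0,0,1]])
    if 'world_to_cam' in c: W=np.array(c['world_to_cam'])
    else:
        p=np.load('pics/'+pic+'_p.npy'); T=np.eye(4); T[:3,:3]=R.from_quat(p[3:]).as_matrix(); T[:3,3]=p[:3]
        W=np.linalg.inv(T@np.array(c['mount']))
    return K,W
def ray(name,px,z,pic=None):
    K,W=cam(name,pic); C=np.linalg.inv(W); d=C[:3,:3]@np.linalg.inv(K)@np.array([px[0],px[1],1.]); o=C[:3,3]
    return o+d*(z-o[2])/d[2]
def proj(name,P,pic=None):
    K,W=cam(name,pic); P=np.atleast_2d(P); q=(W[:3,:3]@P.T).T+W[:3,3]; q=(K@q.T).T; return q[:,:2]/q[:,2:]
E
python3 - <<'E'
from h import *
snap('top','top0'); snap('scene','sc0'); s=manip.sense(); print(s)
a=np.load('pics/top0.npy');b=np.load('pics/sc0.npy')
cv2.imwrite('pics/top0b.png',cv2.resize(a,(800,600),interpolation=cv2.INTER_CUBIC));cv2.imwrite('pics/sc0b.png',cv2.resize(b,(800,600),interpolation=cv2.INTER_CUBIC))
for n in('top','scene','wrist'):print(n,manip.get_calibration(n))
E
```

```text
pics
{'t': 0.1, 'q': array([-1.40952423e+00,  5.28387111e-01,  1.43379294e+00,  1.34418166e-06,
        1.18140382e+00, -1.78472613e-01]), 'qd': array([-5.65186617e-04, -2.70862523e-03, -1.57298790e-03, -1.14466977e-06,
       -9.03603922e-04,  7.84933891e-05]), 'tau': array([-1.40701554e-04, -4.43303239e+01, -1.78587109e+01, -1.67731828e-04,
        3.91122478e-03, -3.66929356e-06]), 'tcp_pos': array([ 0.20821649, -0.58860282,  0.23041696]), 'tool_rot': array([ 9.85605909e-01,  1.69056207e-01,  9.18387994e-06, -9.95565713e-04]), 'force': array([0.57410041, 0.35597053, 0.47426807]), 'ft_torque': array([-0.00030217, -0.02784255,  0.02581481]), 'finger_gap': 0.9998461484800323}
top {'fx': 399.2485325283406, 'fy': 399.2485325283406, 'cx': 272.5817688289298, 'cy': 212.78460941662777, 'world_to_cam': array([[ 0.01849686, -0.99980913,  0.00629009, -0.05089147],
       [-0.98925673, -0.01921338, -0.14492056,  0.52299839],
       [ 0.14501376, -0.00354194, -0.9894233 ,  0.86134429],
       [ 0.        ,  0.        ,  0.        ,  1.        ]])}
scene {'fx': 492.3022361151267, 'fy': 492.3022361151267, 'cx': 273.3547083403243, 'cy': 214.91608270213118, 'world_to_cam': array([[ 0.71686044,  0.69705329, -0.01509402, -0.33384965],
       [ 0.47838371, -0.50749576, -0.71665688, -0.21311326],
       [-0.50720819,  0.50652223, -0.69726257,  1.57843889],
       [ 0.        ,  0.        ,  0.        ,  1.        ]])}
wrist {'fx': 296.16296088337714, 'fy': 296.16296088337714, 'cx': 277.333187405328, 'cy': 205.8499840844704, 'mount': array([[ 7.50530500e-05, -9.47189770e-01, -3.20673564e-01,
         8.34617261e-02],
       [ 9.99999866e-01, -9.33057004e-05,  5.09649885e-04,
        -9.14658636e-04],
       [-5.12655829e-04, -3.20673559e-01,  9.47189636e-01,
        -1.42375773e-01],
       [ 0.00000000e+00,  0.00000000e+00,  0.00000000e+00,
         1.00000000e+00]])}
```

View pics/top0b.png

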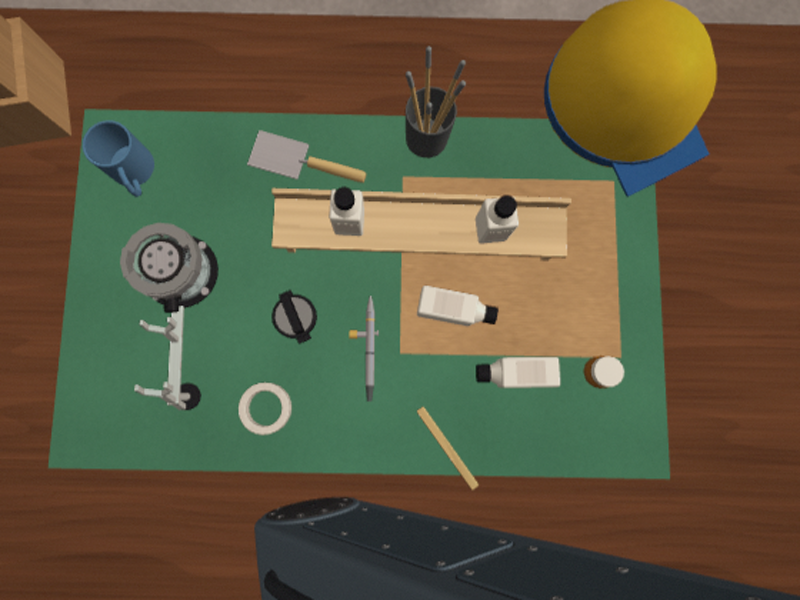

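View pics/sc0b.png

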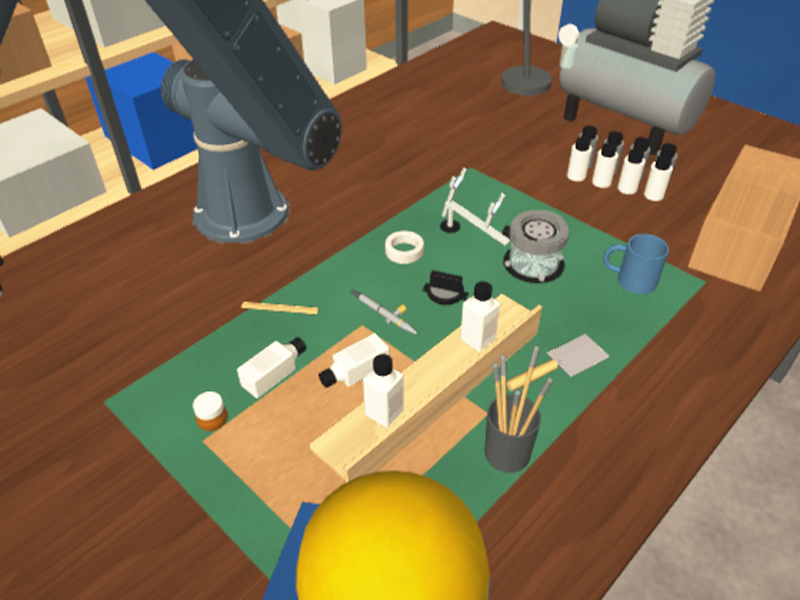

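Two tipped bottles lie at about (456,306) and (520,373) in the top picture, with the standers at (347,215) and (497,222). The pot is at (162,260), lid (294,315), airbrush (369,348), tape (265,408) and jar (604,372). I'll enlarge the crops to measure.

Run:
```python
from h import *
show('top0',(70,145,290,310),3.6,'c1'); show('top0',(180,125,450,290),2.96,'c2')
```

```text
(no output)
```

View pics/c1.png

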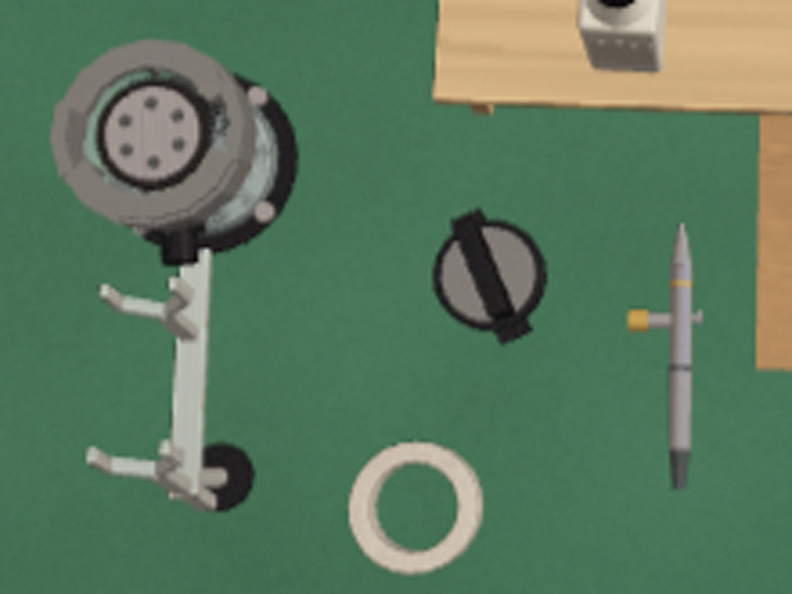

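View pics/c2.png

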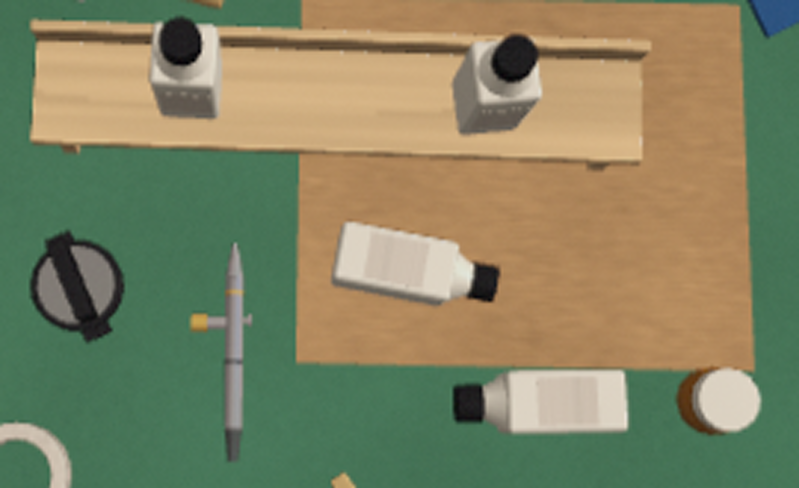

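Crop c1 shows the pot collar's centre at about (155,134), and the lid bar running from (468,218) to (515,333). Fork tips are at (105,292)/(178,285) and (95,455)/(168,450), and the airbrush runs from nose (683,224) to tail (679,488). In c2, bottle A runs from base (338,260) to cap (488,282) and bottle B from base (627,402) to cap (463,404).

Run:
```python
from h import *
np.set_printoptions(precision=4,suppress=True)
c1=lambda x,y:(70+x/3.6,145+y/3.6)
c2=lambda x,y:(180+x/2.96,125+y/2.96)
def r(n,p,z): v=ray('top',p,z); print(n,v[:2],z,'reach',round(np.hypot(*v[:2]),3)); return v
pot=r('collar',c1(155,134),.095); r('strainer',c1(152,134),.087)
for n,p,z in[('notchL',(75,138),.092),('notchR',(226,118),.092),('colL',(52,134),.095),('colR',(258,134),.095),('colT',(155,40),.095)]: r(n,c1(*p),z)
a=[r('fUL',c1(105,292),.12),r('fUR',c1(178,285),.12)];b=[r('fLL',c1(95,455),.1445),r('fLR',c1(168,450),.1445)]
m1=(a[0]+a[1])/2;m2=(b[0]+b[1])/2;print('tips mean',m1,m2, 'dirs',np.degrees(np.arctan2(*(pot-m1)[1::-1])),np.degrees(np.arctan2(*(m1-m2)[1::-1])),np.linalg.norm((pot-m1)[:2]),np.linalg.norm((pot-m2)[:2]))
l=r('lid disc',c1(490,273),.016);e1=r('bar1',c1(475,225),.049);e2=r('bar2',c1(508,328),.049);
L1=r('lug1',c1(468,211),.008);L2=r('lug2',c1(516,341),.008)
for u,v in((e1,e2),(L1,L2)):print((u+v)/2,np.linalg.norm(u-v),np.degrees(np.arctan2(*(u-v)[1::-1])))
n=r('nose',c1(683,224),.007);t=r('tail',c1(679,488),.007);print((n+t)/2,np.linalg.norm(n-t),np.degrees(np.arctan2(*(n-t)[1::-1])))
for k,bs,cp in(('A',(338,262),(495,284)),('B',(627,402),(456,404))):
  u=r(k+'base',c2(*bs),.023);v=r(k+'cap',c2(*cp),.023);print(np.linalg.norm(u-v),np.degrees(np.arctan2(*(v-u)[1::-1])))
for q in((35,37),(645,55),(32,142),(640,160)):r('step',c2(*q),.045)
r('s1cap',c2(181,41),.17);r('s2cap',c2(515,57),.17)
r('s1front bottom',c2(192,115),.045);r('s2front',c2(485,131),.045)
```

```text
collar [0.5747 0.2999] 0.095 reach 0.648
strainer [0.5764 0.3049] 0.087 reach 0.652
notchL [0.572  0.3482] 0.092 reach 0.67
notchR [0.5859 0.2597] 0.092 reach 0.641
colL [0.5735 0.3606] 0.095 reach 0.677
colR [0.5759 0.2391] 0.095 reach 0.624
colT [0.632  0.3042] 0.095 reach 0.701
fUL [0.4777 0.3109] 0.12 reach 0.57
fUR [0.4825 0.2701] 0.12 reach 0.553
fLL [0.3869 0.2986] 0.1445 reach 0.489
fLR [0.3903 0.2596] 0.1445 reach 0.469
tips mean [0.4801 0.2905 0.12  ] [0.3886 0.2791 0.1445] dirs 5.636983688505426 7.151667026530233 0.09505882609522016 0.18719979272179652
lid disc [0.5055 0.1115] 0.016 reach 0.518
bar1 [0.5311 0.1166] 0.049 reach 0.544
bar2 [0.4677 0.0936] 0.049 reach 0.477
lug1 [0.5467 0.1288] 0.008 reach 0.562
lug2 [0.4629 0.0943] 0.008 reach 0.472
[0.4994 0.1051 0.049 ] 0.06749003445907566 19.92883063803584
[0.5048 0.1115 0.008 ] 0.09056341457033394 22.37400874329787
nose [ 0.541  -0.0108] 0.007 reach 0.541
tail [ 0.372  -0.0122] 0.007 reach 0.372
[ 0.4565 -0.0115  0.007 ] 0.16899092785989225 0.47026030105362576
Abase [ 0.5254 -0.0906] 0.023 reach 0.533
Acap [ 0.5106 -0.2121] 0.023 reach 0.553
0.12244792330155198 -96.9536152693739
Bbase [ 0.4218 -0.3121] 0.023 reach 0.525
Bcap [ 0.4179 -0.1816] 0.023 reach 0.456
0.1305235894170243 91.73307487034043
step [0.694  0.1477] 0.045 reach 0.71
step [ 0.6893 -0.3261] 0.045 reach 0.762
step [0.6105 0.146 ] 0.045 reach 0.628
step [ 0.6057 -0.32  ] 0.045 reach 0.685
s1cap [0.6507 0.0242] 0.17 reach 0.651
s2cap [ 0.6442 -0.1985] 0.17 reach 0.674
s1front bottom [0.6342 0.0242] 0.045 reach 0.635
s2front [ 0.6261 -0.2012] 0.045 reach 0.658
```

send_rows:
  commands:
    - {"delta_pos":[2.4,5.8,0],"yaw":0.003}
    - {"delta_pos":[2.4,5.8,0],"yaw":0.003}
    - {"delta_pos":[2.4,5.8,0],"yaw":0.003}
    - {"delta_pos":[2.4,5.8,0],"yaw":0.003}
    - {"delta_pos":[2.4,5.8,0],"yaw":0.003}
    - {"delta_pos":[2.4,5.8,0],"yaw":0.003}
    - {"delta_pos":[2.4,5.8,0],"yaw":0.003}
    - {"delta_pos":[2.4,5.8,0],"yaw":0.003}
    - {"delta_pos":[2.4,5.8,0],"yaw":0.003}
    - {"delta_pos":[2.4,5.8,0],"yaw":0.003}

```text
t: 1.35
tcp_pos: [0.4438, -0.0115, 0.2281]
tool_rot: [0.984, 0.179, 0.001, -0.0]
force: [1.1, -1.5, -0.0]
finger_gap: 0.998
```

send_rows:
  commands:
    - {"delta_pos":[3,6,-1]}
    - {"delta_pos":[2.9,6,-1.5]}
    - {"delta_pos":[0,0,0]}

```text
validation failed for argument at $.co...
```

Run:
```python
from h import *
snap('wrist','w1',None,1.4); s=manip.sense(); print(s['t'],s['tcp_pos'],s['q'],s['force'])
```

```text
1.4 [ 0.44554354 -0.004495    0.22823996] [-0.2667587   0.29007458  1.87059359  0.00858041  0.97841678  0.9339876 ] [ 1.74308137  2.56741362 -0.18445568]
```

View pics/w1.png

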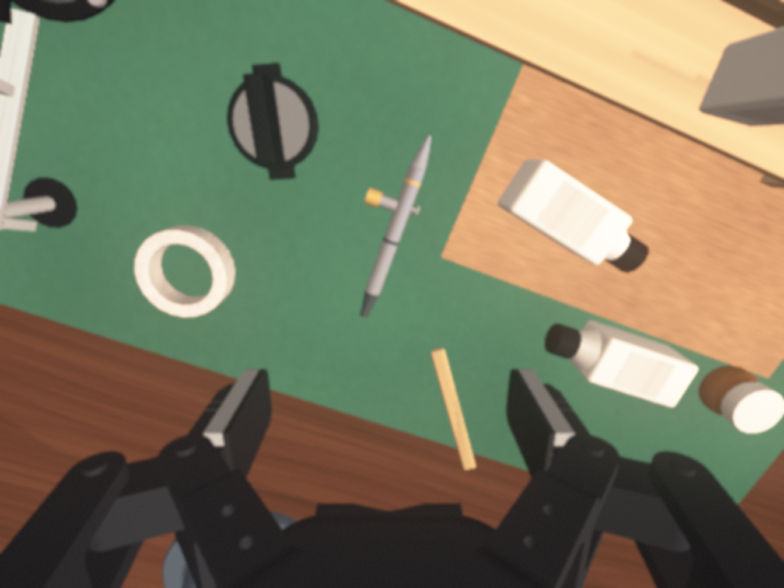

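The row without a yaw was refused, but this view helps: lid disc centre (273,122), lug ends (265,66)/(283,177), airbrush nose (429,138) and tail (367,313). Bottle A's cap end is at (640,255) and bottle B's cap end at (550,338).

Run:
```python
from h import *
np.set_printoptions(precision=4,suppress=True)
q=lambda x,y:(x/1.4,y/1.4)
f=lambda x,y,z:ray('wrist',q(x,y),z,'w1')
print('disc',f(273,122,.014));a=f(265,66,.008);b=f(283,177,.006);print('lug',(a+b)/2,np.linalg.norm(a-b),np.degrees(np.arctan2(*(a-b)[1::-1])))
n=f(429,138,.007);t=f(367,313,.007);print('air',(n+t)/2,np.linalg.norm(n-t),np.degrees(np.arctan2(*(n-t)[1::-1])))
print('Acap',f(636,256,.023),'Bcap',f(556,339,.023))
```

```text
disc [0.508  0.1119 0.014 ]
lug [0.5068 0.1123 0.007 ] 0.0843957492580423 25.210794959668327
air [ 0.459  -0.0122  0.007 ] 0.16439860356525499 1.5427966054081281
Acap [ 0.5146 -0.2122  0.023 ] Bcap [ 0.4202 -0.1849  0.023 ]
```

send_rows:
  commands:
    - {"delta_pos":[3,5.6,-2],"yaw":0.0}
    - {"delta_pos":[2.9,5.6,-2],"yaw":0.0}
    - {"delta_pos":[0,0,-2],"yaw":0}
    - {"delta_pos":[0,0,0],"yaw":0}

```text
t: 1.9
tcp_pos: [0.4992, 0.0986, 0.1711]
tool_rot: [0.983, 0.185, 0.003, -0.002]
force: [-0.2, -0.1, -0.2]
finger_gap: 1.0
```

send_rows:
  commands:
    - {"delta_pos":[0.7,1.3,-3],"yaw":0.02}
    - {"delta_pos":[0,0,-3.5],"yaw":0}
    - {"delta_pos":[0,0,-3.5],"yaw":0}
    - {"delta_pos":[0,0,0],"yaw":0}
    - {"delta_pos":[0,0,0],"yaw":0}

```text
t: 2.52
tcp_pos: [0.51, 0.1084, 0.0736]
tool_rot: [0.981, 0.193, 0.008, -0.001]
force: [-0.3, -0.0, -0.3]
finger_gap: 0.997
```

Run:
```python
from h import *
s=manip.sense(); print(s['t'],s['tcp_pos'],s['tool_rot'],s['q'])
```

```text
2.525 [0.50998325 0.10841696 0.07355002] [ 0.98124514  0.1926082   0.00765951 -0.00117868] [-0.00820402  0.63569933  1.83102207  0.00877605  0.66035519  1.16804962]
```

send_rows:
  commands:
    - {"delta_pos":[-0.4,0.35,-2],"yaw":0}
    - {"delta_pos":[0,0,-2.2],"yaw":0}
    - {"delta_pos":[0,0,-1],"yaw":0}
    - {"delta_pos":[0,0,0],"yaw":0}

```text
t: 3.02
tcp_pos: [0.5114, 0.1108, 0.0275]
tool_rot: [0.981, 0.192, 0.015, 0.0]
force: [0.0, 0.5, 0.5]
finger_gap: 0.998
```

Run:
```python
from h import *
snap('wrist','w2',None,1.4); s=manip.sense(); print(s['t'],s['tcp_pos'],s['tool_rot'],s['q'])
```

```text
3.075 [0.51181201 0.11086063 0.02785199] [9.81336125e-01 1.91711073e-01 1.50395669e-02 2.93364755e-04] [-0.00333996  0.72075012  1.85265595  0.01031285  0.53859254  1.17282701]
```

View pics/w2.png

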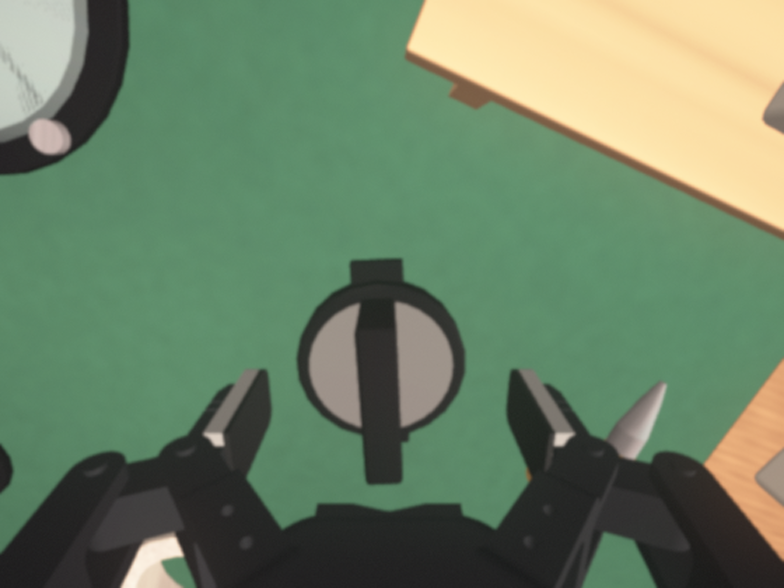

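The lid sits between the open jaws: disc centre about (381,357), far lug end (377,259). Bar and jaws are nearly square.

Run:
```python
from h import *
np.set_printoptions(precision=4,suppress=True)
f=lambda x,y,z:ray('wrist',(x/1.4,y/1.4),z,'w2')
c=f(381,356,.016);print('disc',c);a=f(377,259,.008)
print('disc edges',f(297,360,.014),f(465,360,.014), 'top plate', f(309,362,.016),f(453,362,.016))
b=f(375,300,.016);print('barfar',b);d=f(383,482,.049);e=f(376,330,.049);print(a,d,e,(d+e)/2,np.linalg.norm(d-e),np.degrees(np.arctan2(*(e-d)[1::-1])))
u=np.array([np.cos(np.radians(22.5)),np.sin(np.radians(22.5))]);print('from lug',a[:2]-.044*u)
```

```text
disc [0.5119 0.1151 0.016 ]
disc edges [0.496  0.1468 0.014 ] [0.5225 0.0811 0.014 ] top plate [0.4981 0.1418 0.016 ] [0.5205 0.0862 0.016 ]
barfar [0.5337 0.1264 0.016 ]
[0.5478 0.1313 0.008 ] [0.4807 0.1014 0.049 ] [0.5351 0.1257 0.049 ] [0.5079 0.1136 0.049 ] 0.05958519589798947 24.04995973662497
from lug [0.5071 0.1144]
```

send_rows:
  commands:
    - {"delta_pos":[-0.3,0.3,-0.4],"yaw":0.02}
    - {"delta_pos":[0,0,-0.3],"yaw":0}

```text
t: 3.32
tcp_pos: [0.5097, 0.114, 0.0222]
tool_rot: [0.979, 0.202, 0.017, 0.0]
force: [0.2, 0.1, -0.3]
finger_gap: 0.996
```

send_rows:
  commands:
    - {"delta_pos":[0,0,0],"yaw":0}
    - {"delta_pos":[0,0,0],"yaw":0}
    - {"delta_pos":[0,0,0],"yaw":0}
    - {"delta_pos":[0,0,0],"yaw":0}
    - {"delta_pos":[0,0,0],"yaw":0}
    - {"delta_pos":[0,0,0],"yaw":0}
  grip: 1
  force: 70

```text
t: 4.08
tcp_pos: [0.5098, 0.1142, 0.0225]
tool_rot: [0.979, 0.202, 0.017, 0.0]
force: [0.5, 0.4, -0.2]
finger_gap: 0.147
```

send_rows:
  commands:
    - {"delta_pos":[0,0,3],"yaw":0}
    - {"delta_pos":[0,0,3],"yaw":0}
    - {"delta_pos":[0,0,4],"yaw":0}
    - {"delta_pos":[0,0,4],"yaw":0}
    - {"delta_pos":[0,0,0],"yaw":0}

```text
t: 4.7
tcp_pos: [0.5079, 0.1138, 0.1643]
tool_rot: [0.979, 0.202, 0.014, 0.0]
force: [-0.0, -0.7, -1.5]
finger_gap: 0.15
```

Run:
```python
from h import *
s=manip.sense(); print(s['t'],s['tcp_pos'],s['tool_rot'],s['q'])
```

```text
4.7 [0.50786494 0.11382761 0.16427106] [9.79215021e-01 2.02318508e-01 1.43221035e-02 2.02902693e-04] [0.00245381 0.47481992 1.781513   0.00704913 0.8571238  1.16121861]
```

send_rows:
  commands:
    - {"delta_pos":[0.85,1.55,0.2],"yaw":0.16}
    - {"delta_pos":[0.85,1.55,0.2],"yaw":0.16}
    - {"delta_pos":[0.85,1.55,0.2],"yaw":0.16}
    - {"delta_pos":[0.85,1.55,0.2],"yaw":0.16}
    - {"delta_pos":[0.85,1.55,0.2],"yaw":0.16}
    - {"delta_pos":[0.85,1.55,0.2],"yaw":0.16}
    - {"delta_pos":[0.85,1.55,0.2],"yaw":0.16}
    - {"delta_pos":[0.85,1.55,0.2],"yaw":0.15}
    - {"delta_pos":[0,0,0],"yaw":0}
    - {"delta_pos":[0,0,0],"yaw":0}

```text
t: 5.95
tcp_pos: [0.5656, 0.2383, 0.1622]
tool_rot: [0.654, 0.756, -0.004, -0.012]
force: [-0.7, -0.3, -1.6]
finger_gap: 0.151
```

Run:
```python
from h import *
snap('wrist','w3',None,1.42); s=manip.sense(); print(s['t'],s['tcp_pos'],s['tool_rot'],s['q'])
```

```text
6.0 [0.56560629 0.23830139 0.16229874] [ 0.65440338  0.75603171 -0.00414279 -0.01245386] [0.20958591 0.60162978 1.51208292 0.01713835 1.04958193 0.05703014]
```

View pics/w3.png

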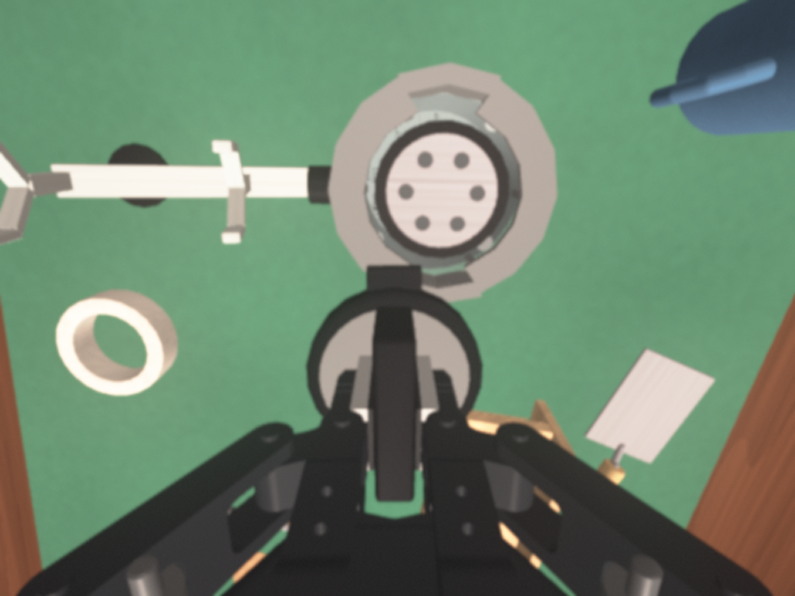

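The wrist view shows the collar spanning x 329–557, y 63–300, centre about (443,182). The strainer centre is (441,189), and the notches are centred near (449,92) and (445,280). The holder arm runs straight left at row 183, and the held lid's far lug end is at (394,266).

Run:
```python
from h import *
np.set_printoptions(precision=4,suppress=True)
f=lambda x,y,z:ray('wrist',(x/1.42,y/1.42),z,'w3')
print('collar',f(443,182,.095),[np.linalg.norm(f(329,182,.095)-f(557,182,.095)),np.linalg.norm(f(443,63,.095)-f(443,300,.095))]);print('strainer',f(441,189,.087), np.linalg.norm(f(369,189,.087)-f(511,189,.087)))
a=f(447,92,.093);b=f(445,279,.093);print('notch',a,b,np.degrees(np.arctan2(*(a-b)[1::-1])))
p=f(441,186,.095);h=f(180,182,.06);h2=f(70,182,.06);print('arm dir',np.degrees(np.arctan2(*(f(310,183,.06)-h2)[1::-1])))
# fork1 tips z .12
t1=f(222,147,.12);t2=f(231,238,.12);m=(t1+t2)/2;print('fork',t1,t2,np.linalg.norm(t1-t2),'dir',np.degrees(np.arctan2(*(p-m)[1::-1])),np.linalg.norm((p-m)[:2]))
s=np.load('pics/w3_p.npy');M=R.from_quat(s[3:]).as_matrix();print(M)
zz=s[2]-.0225
L=f(394,268,zz+.008);u=M[:2,0]/np.linalg.norm(M[:2,0]);print('lid from lug',L,L[:2]-.044*u,'disc',f(394,374,zz+.016), np.degrees(np.arctan2(u[1],u[0])))
```

```text
collar [0.5784 0.3106 0.095 ] [np.float64(0.11015087324856933), np.float64(0.11196279859669556)]
strainer [0.5788 0.3068 0.087 ] 0.07158310970357258
notch [0.5732 0.3503 0.093 ] [0.5885 0.2622 0.093 ] 99.80999150392495
arm dir 8.097374724262448
fork [0.4815 0.3123 0.12  ] [0.4863 0.274  0.12  ] 0.03867994999105312 dir 9.373863751760478 0.09516624034991873
[[-0.1431  0.9894 -0.0243]
 [ 0.9896  0.1434  0.0099]
 [ 0.0132 -0.0226 -0.9997]]
lid from lug [0.5603 0.2784 0.1477] [0.5666 0.2349] disc [0.5664 0.2372 0.1557] 98.23032306146703
```

send_rows:
  commands:
    - {"delta_pos":[0.4,2.4,0],"yaw":0}
    - {"delta_pos":[0.4,2.4,0],"yaw":0}
    - {"delta_pos":[0.4,2.4,0],"yaw":0}
    - {"delta_pos":[0,0,-1],"yaw":0}
    - {"delta_pos":[0,0,-1],"yaw":0}
    - {"delta_pos":[0,0,0],"yaw":0}

```text
t: 6.75
tcp_pos: [0.5755, 0.309, 0.139]
tool_rot: [0.657, 0.754, -0.007, -0.013]
force: [-0.7, -0.1, -1.5]
finger_gap: 0.148
```

Run:
```python
from h import *
s=manip.sense(); print(s['t'],s['tcp_pos'],s['tool_rot'],s['q'],s['force'])
snap('wrist','w4',(180,20,460,230),2.85);
```

```text
6.75 [0.57549855 0.30901963 0.1390056 ] [ 0.65711403  0.75363704 -0.00730868 -0.01337737] [0.31488856 0.68004709 1.41848257 0.01763273 1.06940646 0.16958337] [-0.66148781 -0.09634359 -1.45461405]
```

View pics/w4.png

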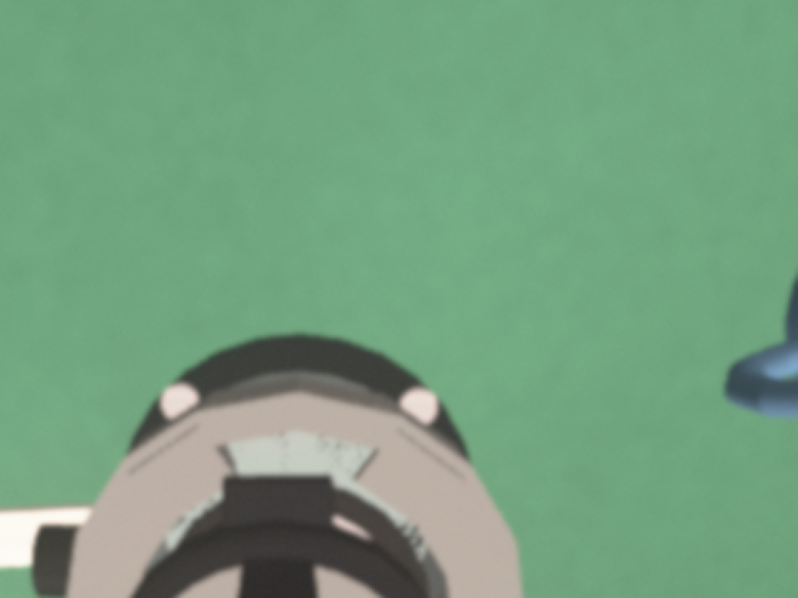

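The lug's leading edge is centred at (278,478), while the notch and collar centre column is about 298, so the lid sits some 4 mm towards −x. I'll compute this.

Run:
```python
from h import *
np.set_printoptions(precision=4,suppress=True)
f=lambda x,y,z:ray('wrist',(180+x/2.85,20+y/2.85),z,'w4')
s=np.load('pics/w4_p.npy');zz=s[2]-.0225
u=np.array([np.cos(np.radians(98)),np.sin(np.radians(98))])
print('apex',f(298,392,.095)[:2]-.056*u, 'notch out',f(228,445,.095),f(372,453,.095),'bolts mid',f(299.5,404,.005))
print('lug',f(278.5,478,zz+.008)[:2]-.044*u,'lug w',f(224,478,zz+.008)-f(333,478,zz+.008))
print('collar sides at z.095', f(68,590,.095), f(521,590,.095))
M=R.from_quat(s[3:]).as_matrix();print(np.degrees(np.arctan2(M[1,0],M[0,0])))
```

```text
apex [0.5801 0.3066] notch out [0.5583 0.3479 0.095 ] [0.5908 0.3508 0.095 ] bolts mid [0.5749 0.3442 0.005 ]
lug [0.5765 0.3061] lug w [-0.0208 -0.003   0.    ]
collar sides at z.095 [0.5243 0.3071 0.095 ] [0.6313 0.3231 0.095 ]
97.81945563061484
```

send_rows:
  commands:
    - {"delta_pos":[0.35,-0.1,-0.6],"yaw":0}
    - {"delta_pos":[0,0,-0.8],"yaw":0}
    - {"delta_pos":[0,0,-0.8],"yaw":0}
    - {"delta_pos":[0,0,-0.5],"yaw":0}
    - {"delta_pos":[0,0,-0.3],"yaw":0}
    - {"delta_pos":[0,0,0],"yaw":0}

```text
t: 7.55
tcp_pos: [0.5799, 0.307, 0.1088]
tool_rot: [0.658, 0.753, -0.007, -0.013]
force: [-0.7, -0.4, 2.0]
finger_gap: 0.151
```

send_rows:
  commands:
    - {"delta_pos":[0,0,-0.4],"yaw":0}
    - {"delta_pos":[0,0,-0.4],"yaw":0}
    - {"delta_pos":[0,0,-0.2],"yaw":0}
    - {"delta_pos":[0,0,0],"yaw":0}

```text
t: 8.05
tcp_pos: [0.5799, 0.307, 0.1042]
tool_rot: [0.658, 0.753, -0.006, -0.012]
force: [-3.2, -2.0, 7.4]
finger_gap: 0.152
```

send_rows:
  commands:
    - {"delta_pos":[0,0,-0.5],"yaw":0}
    - {"delta_pos":[0,0,-0.5],"yaw":0}
    - {"delta_pos":[0,0,-0.4],"yaw":0}

```text
t: 8.43
tcp_pos: [0.5799, 0.3069, 0.0995]
tool_rot: [0.657, 0.754, -0.005, -0.012]
force: [-7.6, -2.7, 23.8]
finger_gap: 0.146
```

send_rows:
  commands:
    - {"delta_pos":[0,0,0.1],"yaw":-0.05}
    - {"delta_pos":[0,0,0],"yaw":-0.12}
    - {"delta_pos":[0,0,0],"yaw":-0.12}
    - {"delta_pos":[0,0,-0.1],"yaw":-0.12}
    - {"delta_pos":[0,0,-0.1],"yaw":-0.12}

```text
t: 9.05
tcp_pos: [0.5815, 0.3097, 0.1037]
tool_rot: [0.835, 0.55, 0.003, -0.011]
force: [-3.4, 0.3, 7.4]
finger_gap: 0.147
```

send_rows:
  commands:
    - {"delta_pos":[-0.1,-0.1,-0.2],"yaw":-0.12}
    - {"delta_pos":[-0.1,-0.1,-0.2],"yaw":-0.12}
    - {"delta_pos":[0,0,-0.2],"yaw":-0.12}
    - {"delta_pos":[0,0,-0.2],"yaw":-0.12}
    - {"delta_pos":[0,0,-0.2],"yaw":-0.12}

```text
t: 9.68
tcp_pos: [0.5817, 0.3092, 0.1025]
tool_rot: [0.962, 0.272, 0.011, -0.007]
force: [-3.4, -1.2, 9.5]
finger_gap: 0.151
```

send_rows:
  commands:
    - {"delta_pos":[0,0,-0.1],"yaw":-0.1}
    - {"delta_pos":[0,0,-0.1],"yaw":-0.1}
    - {"delta_pos":[0,0,0],"yaw":0}

```text
t: 10.05
tcp_pos: [0.5825, 0.3062, 0.1031]
tool_rot: [0.983, 0.182, 0.013, -0.001]
force: [-0.2, 1.6, -2.6]
finger_gap: 0.146
```

Run:
```python
from h import *
s=manip.sense(); print(s['t'],s['tcp_pos'],s['tool_rot'],s['q'],s['force'],s['ft_torque'])
```

```text
10.05 [0.58247145 0.30616248 0.10310245] [ 9.83272433e-01  1.81676233e-01  1.29787559e-02 -7.87750143e-04] [ 0.31529863  0.71557284  1.46662392 -0.00232662  0.93345846  1.52204237] [-0.15843787  1.56248654 -2.56429535] [0.44358436 0.09373419 1.94392262]
```

send_rows:
  commands:
    - {"delta_pos":[0,0,0],"yaw":0.04}
    - {"delta_pos":[0,0,0],"yaw":0}
    - {"delta_pos":[0,0,0],"yaw":0}
    - {"delta_pos":[0,0,0],"yaw":0}
  grip: -0.4

```text
t: 10.55
tcp_pos: [0.5834, 0.3073, 0.1025]
tool_rot: [0.98, 0.199, 0.014, -0.003]
force: [-0.2, -0.5, 0.1]
finger_gap: 0.698
```

send_rows:
  commands:
    - {"delta_pos":[0,0,3],"yaw":0}
    - {"delta_pos":[0,0,5],"yaw":0}
    - {"delta_pos":[-1,-5,4],"yaw":-0.05}
    - {"delta_pos":[-2,-5,0],"yaw":-0.05}
    - {"delta_pos":[-2,-5,0],"yaw":-0.1}
    - {"delta_pos":[-2,-5,0],"yaw":-0.1}
    - {"delta_pos":[0,0,0],"yaw":0}

```text
t: 11.42
tcp_pos: [0.5127, 0.1044, 0.2246]
tool_rot: [0.999, 0.044, 0.017, -0.001]
force: [0.9, 0.1, -0.4]
finger_gap: 0.699
```

Run:
```python
from h import *
s=manip.sense(); print(s['t'],s['tcp_pos'],s['tool_rot'],s['q'],s['force'])
snap('top','top1',(70,140,340,310),2.96)
```

```text
11.425 [0.51271724 0.10441841 0.22456415] [ 9.98867422e-01  4.44996316e-02  1.68288216e-02 -6.68571278e-04] [-0.01478607  0.38725874  1.71746243  0.00394802  1.0033541   1.46490279] [ 0.91523733  0.06935308 -0.36433359]
```

View pics/top1.png

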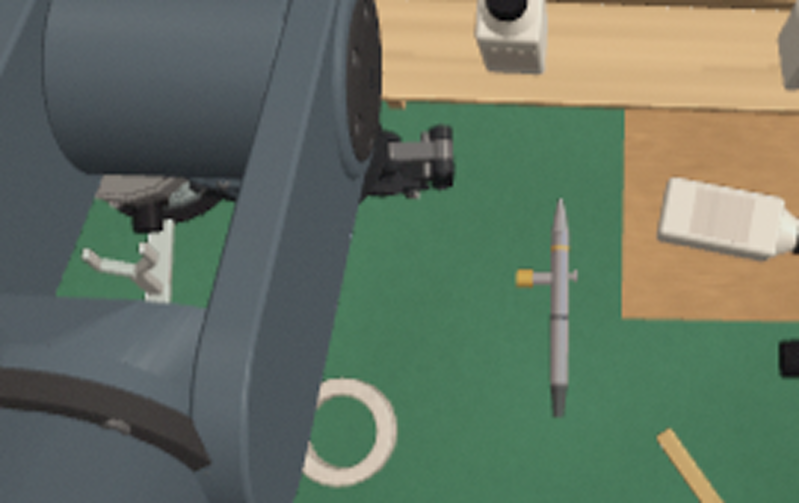

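The airbrush hasn't moved (nose (561,200), tail (558,414) match the earlier picture), so I'll go to grip it just behind its middle.

send_rows:
  commands:
    - {"delta_pos":[-2,-3.9,-2],"yaw":-0.03}
    - {"delta_pos":[-2,-3.9,-3],"yaw":-0.04}
    - {"delta_pos":[-2,-3.8,-4],"yaw":0}
    - {"delta_pos":[0,0,-4],"yaw":0}
    - {"delta_pos":[0,0,-2],"yaw":0}
    - {"delta_pos":[0,0,0],"yaw":0}

```text
t: 12.22
tcp_pos: [0.4631, -0.0093, 0.0729]
tool_rot: [1.0, 0.013, 0.027, -0.0]
force: [0.1, 0.4, -0.1]
finger_gap: 0.699
```

Run:
```python
from h import *
np.set_printoptions(precision=4,suppress=True)
s=manip.sense(); print(s['t'],s['tcp_pos'],s['tool_rot'],s['force'])
snap('wrist','w5',None,1.4)
```

```text
12.225 [ 0.4631 -0.0093  0.0729] [ 0.9995  0.0135  0.0269 -0.    ] [ 0.1061  0.4093 -0.1353]
```

View pics/w5.png

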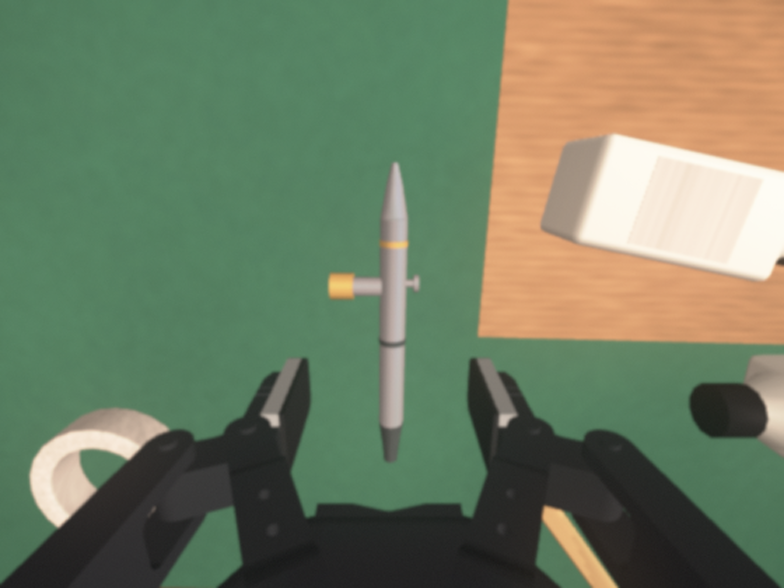

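Nose (396,163), tail (391,460), stem at row 286 to the left; the airbrush lies between the jaws.

Run:
```python
from h import *
np.set_printoptions(precision=4,suppress=True)
f=lambda x,y,z:ray('wrist',(x/1.4,y/1.4),z,'w5')
n=f(396,163,.007);t=f(391,461,.007);print(n,t,(n+t)/2,np.linalg.norm(n-t),np.degrees(np.arctan2(*(n-t)[1::-1])));print('stem x',f(385,286,.007)-(n+t)/2)
print('A',f(640,135,.046),f(762,280,.046))
M=R.from_quat(np.load('pics/w5_p.npy')[3:]).as_matrix();print(M)
```

```text
[ 0.5429 -0.0099  0.007 ] [ 0.371  -0.0124  0.007 ] [ 0.457  -0.0112  0.007 ] 0.1718456723400774 0.8338458932943862
stem x [0.0232 0.0051 0.    ]
A [ 0.5552 -0.105   0.046 ] [ 0.4979 -0.169   0.046 ]
[[ 0.9982  0.027   0.0537]
 [ 0.027  -0.9996  0.0008]
 [ 0.0537  0.0007 -0.9986]]
```

send_rows:
  commands:
    - {"delta_pos":[-1.3,-0.2,-2],"yaw":-0.01}
    - {"delta_pos":[0,0,-2],"yaw":0}
    - {"delta_pos":[0,0,-1.5],"yaw":0}
    - {"delta_pos":[0,0,0],"yaw":0}

```text
t: 12.78
tcp_pos: [0.4576, -0.0102, 0.0213]
tool_rot: [0.999, 0.011, 0.035, 0.002]
force: [-0.3, -0.4, 0.2]
finger_gap: 0.699
```

send_rows:
  commands:
    - {"delta_pos":[-0.6,-0.1,-0.6],"yaw":0}
    - {"delta_pos":[0,0,-0.6],"yaw":0}
    - {"delta_pos":[0,0,-0.4],"yaw":0}
    - {"delta_pos":[0,0,0],"yaw":0}

```text
t: 13.28
tcp_pos: [0.4536, -0.0112, 0.0066]
tool_rot: [0.999, 0.012, 0.037, 0.003]
force: [1.1, 0.9, -0.0]
finger_gap: 0.7
```

send_rows:
  commands:
    - {"delta_pos":[-0.2,0,-0.3],"yaw":0}
    - {"delta_pos":[0,0,0],"yaw":0}

```text
t: 13.52
tcp_pos: [0.4516, -0.0113, 0.0035]
tool_rot: [0.999, 0.012, 0.038, 0.003]
force: [0.8, -0.4, -0.5]
finger_gap: 0.701
```

send_rows:
  commands:
    - {"delta_pos":[0,0,0],"yaw":0}
    - {"delta_pos":[0,0,0],"yaw":0}
    - {"delta_pos":[0,0,0],"yaw":0}
    - {"delta_pos":[0,0,0],"yaw":0}
    - {"delta_pos":[0,0,0],"yaw":0}
  grip: 1
  force: 30

```text
t: 14.15
tcp_pos: [0.4517, -0.0114, 0.0037]
tool_rot: [0.999, 0.012, 0.038, 0.003]
force: [-0.2, -0.1, -0.6]
finger_gap: 0.141
```

send_rows:
  commands:
    - {"delta_pos":[0,0,2],"yaw":0}
    - {"delta_pos":[0,0,4],"yaw":0}
    - {"delta_pos":[0,0,4],"yaw":0}
    - {"delta_pos":[0,0,4],"yaw":0}
    - {"delta_pos":[0,0,3],"yaw":0}
    - {"delta_pos":[0,0,3],"yaw":0}
    - {"delta_pos":[0,0,0],"yaw":0}

```text
t: 15.02
tcp_pos: [0.4487, -0.0107, 0.2084]
tool_rot: [0.999, 0.012, 0.035, 0.002]
force: [0.2, -0.1, -0.6]
finger_gap: 0.146
```

send_rows:
  commands:
    - {"delta_pos":[-0.4,4.9,0],"yaw":0.02}
    - {"delta_pos":[-0.4,4.9,0],"yaw":0.02}
    - {"delta_pos":[-0.4,4.9,0],"yaw":0.02}
    - {"delta_pos":[-0.4,4.9,0],"yaw":0.02}
    - {"delta_pos":[-0.4,4.9,0],"yaw":0.02}
    - {"delta_pos":[-0.4,4,0],"yaw":0.01}
    - {"delta_pos":[0,0,0],"yaw":0}
    - {"delta_pos":[0,0,0],"yaw":0}

```text
t: 16.02
tcp_pos: [0.4169, 0.2796, 0.1978]
tool_rot: [0.997, 0.067, 0.026, 0.003]
force: [0.3, 0.4, -2.0]
finger_gap: 0.147
```

Run:
```python
from h import *
np.set_printoptions(precision=4,suppress=True)
snap('wrist','w6',None,1.42)
s=manip.sense(); print(s['t'],s['tcp_pos'],s['tool_rot'],s['force'])
M=R.from_quat(s['tool_rot']).as_matrix();print(M)
```

```text
16.075 [0.417  0.2793 0.1979] [0.9974 0.0663 0.0264 0.0027] [ 0.37    0.1679 -2.2539]
[[ 0.9898  0.1321  0.0531]
 [ 0.1324 -0.9912 -0.0019]
 [ 0.0524  0.0089 -0.9986]]
```

View pics/w6.png

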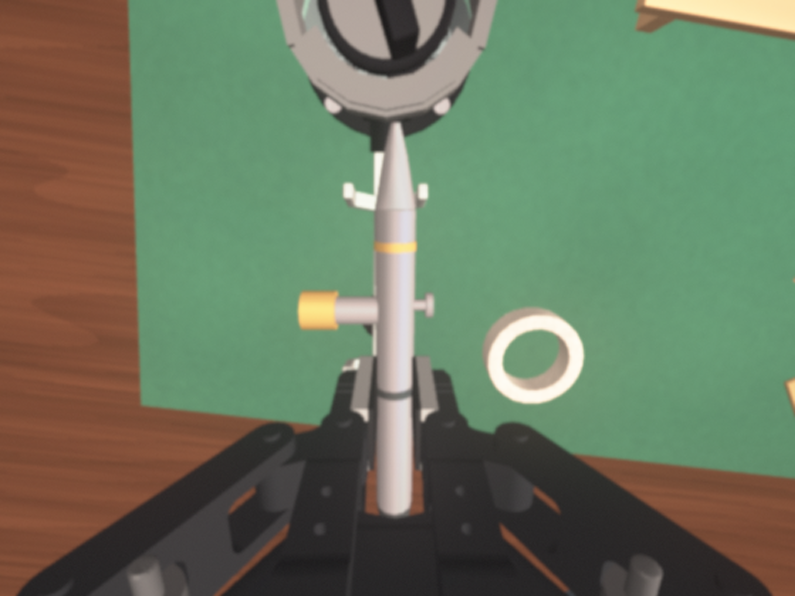

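The lid bar is turned and sits inside the collar at (398,25). The airbrush is held with its nose at (397,123), and the pot-side fork tips are at (349,188) and (423,188).

Run:
```python
from h import *
np.set_printoptions(precision=4,suppress=True)
f=lambda x,y,z:ray('wrist',(x/1.42,y/1.42),z,'w6')
s=np.load('pics/w6_p.npy')
t1=f(349,186,.12);t2=f(423,186,.12);m=(t1+t2)/2;print('fork',t1,t2,np.linalg.norm(t1-t2),'mid',m)
u=np.array([np.cos(np.radians(7.5)),np.sin(np.radians(7.5))]);print('holder origin',m[:2]-.0536*u)
g=s[:3]+[0,0,.003]
for z in np.arange(.13,.23,.01):
  n=f(397,123,z);print(z,n[:2],np.linalg.norm(n-g),np.degrees(np.arctan2(n[1]-g[1],n[0]-g[0])))
print('bar end far',f(402,62,.131), 'lid axis dir', f(413,50,.131),f(372,0,.131))
print('collar near',f(393,107,.095))
```

```text
fork [0.483 0.312 0.12 ] [0.4881 0.2741 0.12  ] 0.03827112847763605 mid [0.4855 0.2931 0.12  ]
holder origin [0.4324 0.2861]
0.13 [0.5153 0.2916] 0.12179810349304511 6.970962183891959
0.14 [0.5142 0.2916] 0.1153373546526784 7.0614349869728
0.15000000000000002 [0.5131 0.2916] 0.10942155658971164 7.153951260664775
0.16000000000000003 [0.512  0.2916] 0.10414361727545166 7.24858052904356
0.17000000000000004 [0.5109 0.2917] 0.09960498630278798 7.345395482450933
0.18000000000000005 [0.5098 0.2917] 0.09591067655899399 7.444472158386112
0.19000000000000006 [0.5087 0.2917] 0.0931611870045241 7.545890134836708
0.20000000000000007 [0.5076 0.2917] 0.09144178451147149 7.6497327370497485
0.21000000000000008 [0.5065 0.2917] 0.0908109985059927 7.756087258835749
0.22000000000000008 [0.5054 0.2918] 0.09129139745414667 7.865045199599607
bar end far [0.5413 0.2928 0.131 ] lid axis dir [0.5468 0.2886 0.131 ] [0.5638 0.3093 0.131 ]
collar near [0.527  0.2948 0.095 ]
```

send_rows:
  commands:
    - {"delta_pos":[0.7,0.55,-1.5],"yaw":0}
    - {"delta_pos":[0,0,-2],"yaw":0}
    - {"delta_pos":[0,0,-1.5],"yaw":0}
    - {"delta_pos":[0,0,0],"yaw":0}
  force: 20

```text
t: 16.58
tcp_pos: [0.4263, 0.2815, 0.1437]
tool_rot: [0.998, 0.063, 0.026, 0.003]
force: [0.6, 0.2, -0.6]
finger_gap: 0.148
```

send_rows:
  commands:
    - {"delta_pos":[-0.2,0.35,-0.5],"yaw":0.01}
    - {"delta_pos":[0,0,-1],"yaw":0}
    - {"delta_pos":[0,0,-0.6],"yaw":0}
    - {"delta_pos":[0,0,-0.6],"yaw":0}
    - {"delta_pos":[0,0,0],"yaw":0}

```text
t: 17.2
tcp_pos: [0.4254, 0.2849, 0.1154]
tool_rot: [0.997, 0.067, 0.027, 0.003]
force: [0.1, 0.1, -1.5]
finger_gap: 0.145
```

send_rows:
  commands:
    - {"delta_pos":[0,0,-0.5],"yaw":0}
    - {"delta_pos":[0,0,-0.5],"yaw":0}
    - {"delta_pos":[0,0,0],"yaw":0}

```text
t: 17.58
tcp_pos: [0.4277, 0.286, 0.1066]
tool_rot: [0.997, 0.067, 0.03, 0.002]
force: [-0.9, -0.6, 1.9]
finger_gap: 0.143
```

send_rows:
  commands:
    - {"delta_pos":[-0.1,0,-0.3],"yaw":0}
    - {"delta_pos":[0,0,-0.2],"yaw":0}
    - {"delta_pos":[0,0,0],"yaw":0}

```text
t: 17.95
tcp_pos: [0.4283, 0.2862, 0.1027]
tool_rot: [0.997, 0.067, 0.031, 0.001]
force: [0.1, 0.4, 2.9]
finger_gap: 0.144
```

Run:
```python
from h import *
snap('wrist','w7',None,1.42)
s=manip.sense(); print(s['t'],s['tcp_pos'],s['tool_rot'],s['force'])
```

```text
18.0 [0.42822891 0.28615051 0.10267626] [0.99724956 0.06710013 0.03144716 0.00139986] [ 1.24578262 -0.54639038  6.20418406]
```

View pics/w7.png

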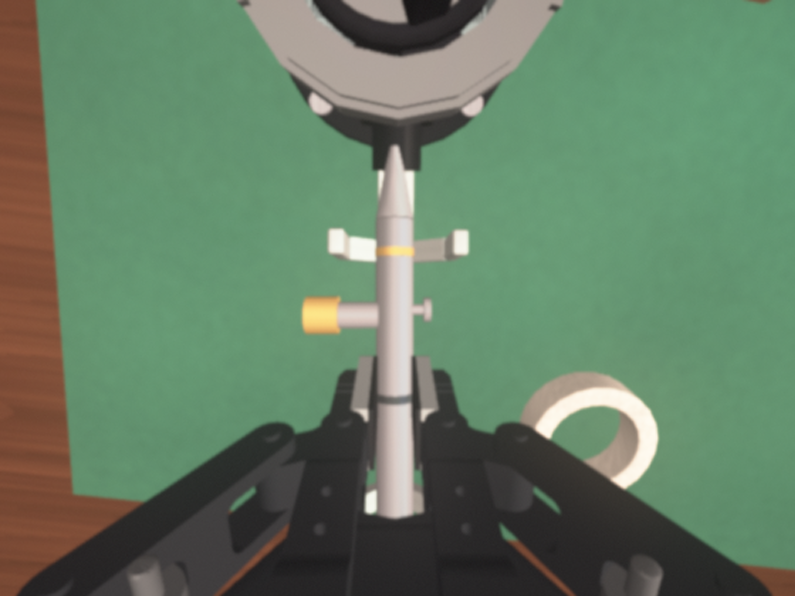

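The airbrush is centred between the pot-side fork tips (338,243)/(460,243) with its nose pivoted down at (396,147). Releasing it now.

send_rows:
  commands:
    - {"delta_pos":[0,0,0],"yaw":0}
    - {"delta_pos":[0,0,0],"yaw":0}
    - {"delta_pos":[0,0,0],"yaw":0}
    - {"delta_pos":[0,0,0],"yaw":0}
  grip: -0.3

```text
t: 18.5
tcp_pos: [0.4257, 0.2854, 0.101]
tool_rot: [0.997, 0.067, 0.029, 0.002]
force: [0.3, -0.7, -0.1]
finger_gap: 0.653
```

send_rows:
  commands:
    - {"delta_pos":[0,0,1],"yaw":0}
    - {"delta_pos":[0,0,3],"yaw":0}
    - {"delta_pos":[0,0,4],"yaw":0}
    - {"delta_pos":[0,0,4],"yaw":0}
    - {"delta_pos":[0,0,0],"yaw":0}

```text
t: 19.12
tcp_pos: [0.4252, 0.2852, 0.2264]
tool_rot: [0.997, 0.067, 0.029, 0.002]
force: [-1.0, -0.0, -0.5]
finger_gap: 0.654
```

Run:
```python
from h import *
snap('wrist','w8',(130,40,430,420),1.57)
s=manip.sense(); print(s['t'],s['tcp_pos'],s['tool_rot'],s['force'],s['q'])
```

```text
19.175 [0.42391289 0.2846659  0.22472942] [0.99737302 0.06720364 0.02689543 0.0027154 ] [ 0.93020417 -0.84172074 -0.64768152] [ 0.38528384  0.36691399  1.75408875 -0.02661188  0.97134514  1.8359959 ]
```

View pics/w8.png

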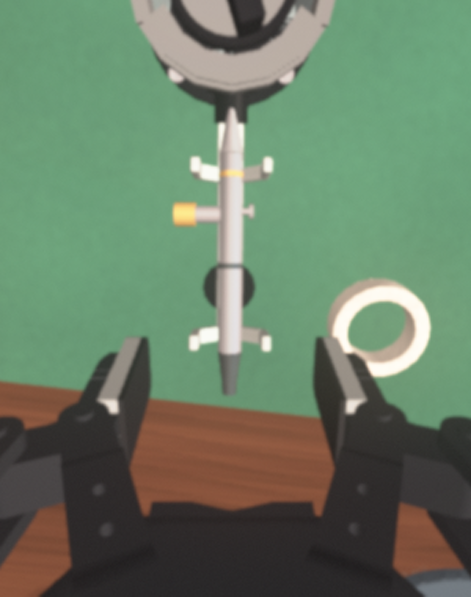

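The airbrush lies in both forks: nose (231,108), tail (229,393), pot-side fork at row ~170 and outer fork at ~338.

Run:
```python
from h import *
np.set_printoptions(precision=4,suppress=True)
f=lambda x,y,z:ray('wrist',(130+x/1.57,40+y/1.57),z,'w8')
n=f(231,108,.083);t=f(229,393,.127);print(n,t,(n+t)/2,np.linalg.norm(n-t))
a=(f(195,160,.12)+f(267,160,.12))/2;b=(f(195,335,.1445)+f(267,335,.1445))/2;u=(a-b)[:2];print(a,b,np.linalg.norm(u));u/=np.linalg.norm(u);print(np.degrees(np.arctan2(u[1],u[0])))
o=((a+b)/2)[:2]-.0072*u;d=((n+t)/2)[:2]-o;print('along',d@u,'lat',d@[-u[1],u[0]])
```

```text
[0.5132 0.2971 0.083 ] [0.3507 0.2767 0.127 ] [0.4319 0.2869 0.105 ] 0.16960133922331386
[0.4853 0.2936 0.12  ] [0.3959 0.2817 0.1445] 0.09011609701819978
7.568424090285875
along -0.0014925335040772182 lat 0.0003755501030868448
```

send_rows:
  commands:
    - {"delta_pos":[0.9,-5.2,0],"yaw":0.13}
    - {"delta_pos":[0.9,-5.2,0],"yaw":0.13}
    - {"delta_pos":[0.9,-5.2,0],"yaw":0.13}
    - {"delta_pos":[0.9,-5.2,0],"yaw":0.13}
    - {"delta_pos":[0.9,-5.2,0],"yaw":0.13}
    - {"delta_pos":[0.9,-5.2,0],"yaw":0.13}
    - {"delta_pos":[0.9,-5.2,0],"yaw":0.13}
    - {"delta_pos":[0.9,-5.2,0],"yaw":0.13}
    - {"delta_pos":[0.9,-5.2,0],"yaw":0.13}
    - {"delta_pos":[0,0,0],"yaw":0}

```text
t: 20.42
tcp_pos: [0.497, -0.1959, 0.213]
tool_rot: [0.782, 0.623, 0.016, -0.019]
force: [-0.1, -0.3, 1.3]
finger_gap: 0.652
```

Run:
```python
from h import *
np.set_printoptions(precision=4,suppress=True)
s=manip.sense(); print(s['t'],s['tcp_pos'],s['q']);M=R.from_quat(s['tool_rot']).as_matrix();print(M)
```

```text
20.425 [ 0.497  -0.1959  0.213 ] [-0.6081  0.4368  1.6681  0.0467  1.0642 -0.4068]
[[ 0.2225  0.9749  0.0012]
 [ 0.9737 -0.2223  0.0489]
 [ 0.0479 -0.0098 -0.9988]]
```

send_rows:
  commands:
    - {"delta_pos":[1.7,-0.8,-3],"yaw":0.06}
    - {"delta_pos":[0,0,-4],"yaw":0.05}
    - {"delta_pos":[0,0,-4],"yaw":0}
    - {"delta_pos":[0,0,0],"yaw":0}

```text
t: 20.92
tcp_pos: [0.5101, -0.1992, 0.0968]
tool_rot: [0.746, 0.665, 0.014, -0.025]
force: [-0.4, -0.6, 1.0]
finger_gap: 0.647
```

```bash
cat > cap.py <<'E'
import sys
from h import *
np.set_printoptions(precision=4,suppress=True)
n,x,y=sys.argv[1],float(sys.argv[2]),float(sys.argv[3])
im=snap('wrist',n); s=manip.sense(); print(s['t'],s['tcp_pos'],s['force'])
M=R.from_quat(s['tool_rot']).as_matrix();print('yaw',np.degrees(np.arctan2(M[1,0],M[0,0])),'tilt',M[2,0],M[2,1])
p=proj('wrist',[x,y,.023],n)[0]; print('expect px',p)
for nm,m in(('dark',im.max(2)<60),('white',(im.min(2)>150))):
  k,l,st,c=cv2.connectedComponentsWithStats(m.astype(np.uint8))
  for i in range(1,k):
    if st[i,4]>300: print(nm,st[i],c[i],ray('wrist',c[i],.023,n)[:2])
E
python3 cap.py w9 .514 -.204
```

```text
20.975 [ 0.5113 -0.2     0.0985] [-0.3146  0.3241  0.1167]
yaw 83.44618978258201 tilt 0.05243475371280317 -0.0158149567181213
expect px [284.2036 228.5788]
dark [ 145  208   41   34 1038] [164.7611 224.4759] [ 0.4202 -0.1905]
dark [    0   257   555   163 37683] [278.3799 369.5266] [ 0.494  -0.3394]
white [  256    61    77   159 10003] [291.9752 135.4155] [ 0.5273 -0.1334]
white [ 137  239   57   73 2321] [164.3193 276.2232] [ 0.41   -0.2353]
```

Run:
```python
from h import *
np.set_printoptions(precision=4,suppress=True)
im=np.load('pics/w9.npy').max(2)
for r in range(180,270,6): print(r,im[r,250:330:6])
```

```text
180 [201 187 247 248 248 248 248 248 248 249 249 248 206 201]
186 [204 193 248 247 248 248 248 248 248 248 249 248 201 203]
192 [202 198 247 248 248 248 248 248 248 248 248 248 201 199]
198 [198 209 244 247 248 248 249 248 248 248 248 247 200 197]
204 [198 196 200 206 233 245 250 250 250 249 220 203 200 197]
210 [199 196 199 182 228 245 250 250 250 223 218 200 202 197]
216 [198 197 198  78 193 244 250 250 241 186 211 201 204 202]
222 [193 193 201  71  71  74  76  77  75 199 201 200 206 206]
228 [188 192 200  67  70  71  75  74  74 198 199 198 207 205]
234 [189 186 197  65  68  70  73  73  73 195 201 200 205 201]
240 [191 183 197 151  69  69  72  71  83 195 202 198 198 200]
246 [192 188 193 197 195 196 191 202 194 197 202 195 195 198]
252 [194 194 188 195 198 199 200 206 197 195 198 193 193 202]
258 [195 198 188 193 194 202 199 208 200 195 193 190 191 201]
264 [185 191 192 194 190 201 196 206 204 198 193 188 189 194]
```

send_rows:
  commands:
    - {"delta_pos":[0.2,-0.6,-3],"yaw":0}
    - {"delta_pos":[0,0,-3],"yaw":0}
    - {"delta_pos":[0,0,-1.5],"yaw":0}
    - {"delta_pos":[0,0,-0.5],"yaw":0}
    - {"delta_pos":[0,0,0],"yaw":0}

```text
t: 21.6
tcp_pos: [0.518, -0.2067, 0.0241]
tool_rot: [0.746, 0.666, 0.016, -0.017]
force: [0.5, -0.1, 1.5]
finger_gap: 0.652
```

send_rows:
  commands:
    - {"delta_pos":[-0.35,0,-0.8],"yaw":0}
    - {"delta_pos":[0,0,-0.6],"yaw":0}
    - {"delta_pos":[0,0,-0.3],"yaw":0}
    - {"delta_pos":[0,0,0],"yaw":0}

```text
t: 22.1
tcp_pos: [0.5152, -0.2073, 0.008]
tool_rot: [0.746, 0.666, 0.016, -0.016]
force: [0.4, 0.7, 0.3]
finger_gap: 0.653
```

send_rows:
  commands:
    - {"delta_pos":[0,0,0],"yaw":0}
    - {"delta_pos":[0,0,0],"yaw":0}
    - {"delta_pos":[0,0,0],"yaw":0}
    - {"delta_pos":[0,0,0],"yaw":0}
  grip: 1
  force: 20

```text
t: 22.6
tcp_pos: [0.5153, -0.2073, 0.0082]
tool_rot: [0.746, 0.666, 0.016, -0.016]
force: [0.1, -0.3, 0.3]
finger_gap: 0.33
```

send_rows:
  commands:
    - {"delta_pos":[0,0,1.5],"yaw":0}
    - {"delta_pos":[0,0.2,1.5],"yaw":0}
    - {"delta_pos":[0,0.3,1.5],"yaw":0}
    - {"delta_pos":[0,0,0],"yaw":0}

```text
t: 23.1
tcp_pos: [0.5158, -0.2023, 0.0572]
tool_rot: [0.745, 0.666, 0.017, -0.014]
force: [0.0, -0.2, -1.1]
finger_gap: 0.328
```

Run:
```python
from h import *
s=manip.sense(); print(s['t'],s['tcp_pos'],s['force'],s['ft_torque'])
snap('scene','sc1',(150,150,370,360),2.2)
```

```text
23.1 [ 0.51576316 -0.20227468  0.05718009] [ 0.03927021 -0.19089695 -1.13961718] [-0.14565311  0.01740739  0.00592064]
```

View pics/sc1.png

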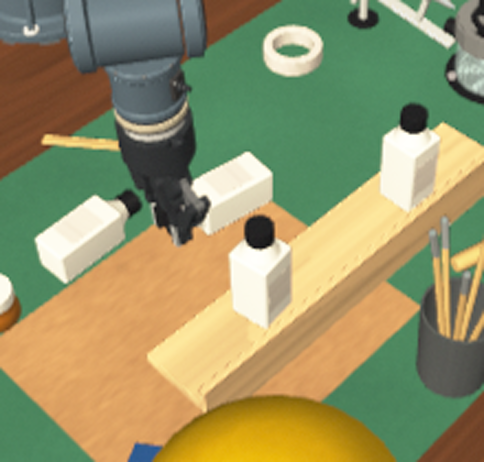

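The bottle comes up rigid, still nearly level, on the 20 N grip. I'll ease the closure step by step so it swings down by its own weight.

send_rows:
  commands:
    - {"delta_pos":[0,0,1],"yaw":0}
    - {"delta_pos":[0,0,0],"yaw":0}
  grip: 0.42

```text
t: 23.4
tcp_pos: [0.5152, -0.202, 0.067]
tool_rot: [0.745, 0.666, 0.016, -0.015]
force: [-0.2, -0.3, -0.6]
finger_gap: 0.329
```

Run:
```python
from h import *
s=manip.sense(); print(s['t'],s['tcp_pos'],s['force'],s['ft_torque'],s['finger_gap'])
```

```text
23.4 [ 0.51519726 -0.20201726  0.06697031] [-0.21964147 -0.27463896 -0.62708165] [-0.09062007 -0.02401616  0.05133565] 0.32933400223854137
```

send_rows:
  commands:
    - {"delta_pos":[0,0,0.5],"yaw":0}
    - {"delta_pos":[0,0,0],"yaw":0}
  grip: 0.36

```text
t: 23.65
tcp_pos: [0.5149, -0.2019, 0.0719]
tool_rot: [0.746, 0.666, 0.016, -0.016]
force: [-0.8, 0.3, -1.3]
finger_gap: 0.333
```

Run:
```python
from h import *
s=manip.sense(); print(s['t'],s['tcp_pos'],s['force'],s['ft_torque'],s['finger_gap'])
```

```text
23.65 [ 0.51488821 -0.2019468   0.0718733 ] [-0.76663833  0.28286069 -1.31378572] [-0.12989207  0.01544343  0.00413741] 0.3325929289887391
```

```bash
cat > tilt.py <<'E'
# pitch of the held bottle (0 = level, 90 = hanging) by best overlap of its white body with the scene picture
import sys
from h import *
n=sys.argv[1]; sgn=float(sys.argv[2]) # +1: base on tool +x side, -1: other
im=snap('scene',n); s=manip.sense(); M=R.from_quat(s['tool_rot']).as_matrix()
yaw=np.arctan2(M[1,0],M[0,0]); h=sgn*np.array([np.cos(yaw),np.sin(yaw),0]); lat=np.array([-h[1],h[0],0])
g=s['tcp_pos']-.019*M[:,2]; w=(im.min(2)>135).astype(np.uint8)
res=[]
for a in range(-30,125,3):
    r=np.radians(a); d=h*np.cos(r)-np.array([0,0,1])*np.sin(r); up=np.cross(d,lat)
    P=[g+d*l+lat*i*.023+up*j*.023 for l in(.028,.115) for i in(-1,1) for j in(-1,1)]
    hull=cv2.convexHull(proj('scene',np.array(P)).astype(np.int32)); m=np.zeros_like(w); cv2.fillConvexPoly(m,hull,1)
    res.append((float((w&m).sum()/m.sum()),a))
res.sort(reverse=True); print([(a,round(v,2)) for v,a in res[:6]], s['t'],s['tcp_pos'].round(4),s['force'].round(1),round(s['finger_gap'],3))
E
python3 tilt.py s2 1
```

```text
[(6, 0.75), (3, 0.74), (9, 0.74), (12, 0.72), (0, 0.7), (15, 0.69)] 23.7 [ 0.5146 -0.2018  0.0716] [-0.4 -0.1 -1. ] 0.328
```

send_rows:
  commands:
    - {"delta_pos":[0,0,0],"yaw":0}
    - {"delta_pos":[0,0,0],"yaw":0}
  grip: 0.34

```text
t: 23.95
tcp_pos: [0.5144, -0.2016, 0.0712]
tool_rot: [0.746, 0.666, 0.016, -0.017]
force: [0.1, 1.2, -1.4]
finger_gap: 0.33
```

```bash
python3 tilt.py s3 1
```

```text
[(6, 0.76), (9, 0.74), (3, 0.74), (12, 0.72), (0, 0.72), (15, 0.69)] 24.0 [ 0.5143 -0.2016  0.0712] [-0.3 -0.2 -1.2] 0.331
```

send_rows:
  commands:
    - {"delta_pos":[0,0,0],"yaw":0}
    - {"delta_pos":[0,0,0],"yaw":0}
  grip: 0.325

```text
t: 24.25
tcp_pos: [0.5144, -0.2015, 0.0711]
tool_rot: [0.746, 0.666, 0.016, -0.017]
force: [0.7, -0.3, 0.2]
finger_gap: 0.335
```

```bash
python3 tilt.py s4 1
```

```text
[(36, 0.64), (39, 0.61), (42, 0.58), (33, 0.58), (30, 0.55), (45, 0.54)] 24.3 [ 0.5144 -0.2015  0.0712] [-0.2 -0.4  0.1] 0.337
```

send_rows:
  commands:
    - {"delta_pos":[0,0,0],"yaw":0}
    - {"delta_pos":[0,0,0],"yaw":0}
  grip: 0.31

```text
t: 24.55
tcp_pos: [0.5145, -0.2015, 0.0713]
tool_rot: [0.746, 0.666, 0.016, -0.017]
force: [0.3, -0.2, -0.6]
finger_gap: 0.345
```

```bash
python3 tilt.py s5 1
```

```text
[(57, 0.65), (54, 0.65), (48, 0.64), (60, 0.64), (51, 0.64), (63, 0.64)] 24.6 [ 0.5144 -0.2016  0.0713] [-0.3  0.8  0. ] 0.343
```

send_rows:
  commands:
    - {"delta_pos":[0,0,0],"yaw":0}
    - {"delta_pos":[0,0,0],"yaw":0}
    - {"delta_pos":[0,0.3,1],"yaw":0}
    - {"delta_pos":[0,0.4,1],"yaw":0}
    - {"delta_pos":[0,0,0],"yaw":0}
  grip: 0.345

```text
t: 25.22
tcp_pos: [0.5146, -0.194, 0.0931]
tool_rot: [0.746, 0.666, 0.016, -0.016]
force: [0.4, -0.7, -0.2]
finger_gap: 0.328
```

```bash
python3 tilt.py s6 1;  python3 - <<'E'
from h import *
a=np.load('pics/s6.npy')[150:340,170:340]; cv2.imwrite('pics/v1.png',cv2.resize(a,None,fx=3,fy=3,interpolation=cv2.INTER_CUBIC))
E
```

```text
[(75, 0.69), (81, 0.69), (78, 0.68), (84, 0.67), (72, 0.67), (69, 0.66)] 25.275 [ 0.5145 -0.1941  0.0928] [-0.3  0.3  0.1] 0.33
```

View pics/v1.png

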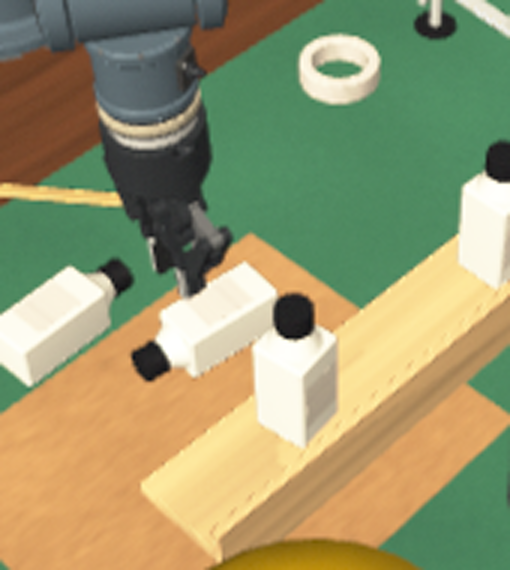

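The bottle slid out at that step and is lying on the bench again: in this crop its cap is at (151,360), so roughly back where it was. I'll back off and locate it by code. This time I'll grip only the last few mm of the cap, so the pads resist less turning.

send_rows:
  commands:
    - {"delta_pos":[0,0,3],"yaw":0}
    - {"delta_pos":[0,-1,4],"yaw":0}
    - {"delta_pos":[0,-1,3],"yaw":0}
    - {"delta_pos":[0,0,0],"yaw":0}
  grip: -0.3

```text
t: 25.78
tcp_pos: [0.5135, -0.2138, 0.1947]
tool_rot: [0.745, 0.666, 0.016, -0.018]
force: [0.0, 0.5, -0.3]
finger_gap: 0.647
```

```bash
cat > cap.py <<'E'
import sys
from h import *
np.set_printoptions(precision=4,suppress=True)
n=sys.argv[1]; im=snap('wrist',n); s=manip.sense(); print(s['t'],s['tcp_pos'],s['force'])
M=R.from_quat(s['tool_rot']).as_matrix();print('yaw',np.degrees(np.arctan2(M[1,0],M[0,0])),'tilt',M[2,0],M[2,1])
hsv=cv2.cvtColor(im,cv2.COLOR_BGR2HSV)
for nm,m,z in(('dark',im.max(2)<100,.03),('white',(im.min(2)>120)&(hsv[...,1]<45),.04)):
  k,l,st,c=cv2.connectedComponentsWithStats(m.astype(np.uint8))
  for i in range(1,k):
    if 250<st[i,4]<20000:
      cn=cv2.findContours((l==i).astype(np.uint8),cv2.RETR_EXTERNAL,cv2.CHAIN_APPROX_NONE)[0][0]
      bx=cv2.boxPoints(cv2.minAreaRect(cn)); W=np.array([ray('wrist',p,z,n)[:2] for p in bx])
      print(nm,st[i],'c',ray('wrist',c[i],z,n)[:2],'rect',W.tolist())
E
python3 cap.py w10
```

```text
25.825 [ 0.5124 -0.2127  0.1933] [ 0.3202  1.1824 -0.6727]
yaw 83.56541929314548 tilt 0.04895785950013558 -0.008466818898203485
dark [   0    0   55  181 3369] c [ 0.2729 -0.0854] rect [[0.2601131158776009, -0.006496016195629367], [0.28426219108933615, -0.0031758339937086044], [0.28386329000034016, -0.16524561780622982], [0.2557157116973039, -0.17035240078048167]]
dark [ 456    0   21  146 1437] c [ 0.7053 -0.0971] rect [[0.697792031536698, -0.1808968717082341], [0.7000418167741826, -0.05060735260605623], [0.7132173840805426, -0.052883671876864505], [0.7127218087915861, -0.1835606989791666]]
dark [ 525   10   35   77 2065] c [ 0.7801 -0.1032] rect [[0.7575652815503301, -0.0658965718214804], [0.7883203486593455, -0.06940697959079938], [0.7979032687980014, -0.135633010869286], [0.7651294140898235, -0.13192717828589307]]
dark [   0   93   61  210 1478] c [ 0.2393 -0.2018] rect [[0.23797651724409663, -0.08244505661348935], [0.25369723219772045, -0.08019765386805383], [0.24184300418705834, -0.31475178401211823], [0.2225728374757081, -0.31865099725816026]]
dark [176 170  31  24 578] c [ 0.
[... 884 characters left out ...]
728]]
white [434 201  34  23 349] c [ 0.6897 -0.2529] rect [[0.6688450478733534, -0.2549341905836788], [0.6759936749278225, -0.236065533578668], [0.7121089582838225, -0.2556758196010856], [0.7055036957718689, -0.27514376451188327]]
white [ 171  210   51   68 2080] c [ 0.4196 -0.248 ] rect [[0.3973913284819399, -0.21737210933508733], [0.44198007228326414, -0.21115124648043102], [0.44698953424696025, -0.28846648278003423], [0.39942418216014675, -0.2959822935508116]]
white [213 325  29  33 702] c [ 0.4311 -0.3864] rect [[0.4189565282150024, -0.36209967978097224], [0.4522902395011651, -0.36571826609322966], [0.44549857554886363, -0.41191878291479816], [0.41094625793905126, -0.40819522663186686]]
```

send_rows:
  commands:
    - {"delta_pos":[-0.3,-1.4,-3],"yaw":0}
    - {"delta_pos":[-0.2,-1.3,-4],"yaw":0}
    - {"delta_pos":[0,0,-4],"yaw":0}
    - {"delta_pos":[0,0,-3],"yaw":0}
    - {"delta_pos":[0,0,-1],"yaw":0}
    - {"delta_pos":[0,0,0],"yaw":0}
  grip: -0.1

```text
t: 26.58
tcp_pos: [0.5022, -0.2347, 0.0323]
tool_rot: [0.745, 0.666, 0.014, -0.026]
force: [0.1, 0.1, 0.2]
finger_gap: 0.552
```

send_rows:
  commands:
    - {"delta_pos":[0.8,-0.5,0],"yaw":0}
    - {"delta_pos":[0,0,-0.8],"yaw":0}
    - {"delta_pos":[0,0,-0.8],"yaw":0}
    - {"delta_pos":[0,0,-0.6],"yaw":0}
    - {"delta_pos":[0,0,0],"yaw":0}

```text
t: 27.2
tcp_pos: [0.5127, -0.2411, 0.0119]
tool_rot: [0.745, 0.667, 0.015, -0.023]
force: [-0.0, 0.1, 0.7]
finger_gap: 0.552
```

send_rows:
  commands:
    - {"delta_pos":[-0.1,0,-0.5],"yaw":0}
    - {"delta_pos":[0,0,0],"yaw":0}

```text
t: 27.45
tcp_pos: [0.5115, -0.241, 0.0066]
tool_rot: [0.745, 0.667, 0.015, -0.023]
force: [-0.0, 0.6, -0.0]
finger_gap: 0.552
```

send_rows:
  commands:
    - {"delta_pos":[0,0,0],"yaw":0}
    - {"delta_pos":[0,0,0],"yaw":0}
    - {"delta_pos":[0,0,0],"yaw":0}
    - {"delta_pos":[0,0,0],"yaw":0}
  grip: 1
  force: 20

```text
t: 27.95
tcp_pos: [0.5115, -0.2409, 0.0068]
tool_rot: [0.745, 0.667, 0.015, -0.023]
force: [0.4, -0.1, -0.6]
finger_gap: 0.33
```

send_rows:
  commands:
    - {"delta_pos":[0,0,2],"yaw":0}
    - {"delta_pos":[0,0.2,2],"yaw":0}
    - {"delta_pos":[0,0.3,2],"yaw":0}
    - {"delta_pos":[0,0,0],"yaw":0}

```text
t: 28.45
tcp_pos: [0.5111, -0.2359, 0.0675]
tool_rot: [0.745, 0.667, 0.015, -0.023]
force: [0.4, -0.8, -1.8]
finger_gap: 0.33
```

```bash
sed -i 's/(.028,.115)/(OV+.022,OV+.112)/; s/^n=sys/OV=float(sys.argv[3]) if len(sys.argv)>3 else .006\nn=sys/' tilt.py; python3 tilt.py s7 1
```

```text
[(6, 0.77), (3, 0.76), (9, 0.76), (0, 0.74), (12, 0.73), (-3, 0.71)] 28.5 [ 0.5106 -0.2356  0.0666] [-0.7  0.4 -0.8] 0.328
```

send_rows:
  commands:
    - {"delta_pos":[0,0,6.2],"yaw":0}
    - {"delta_pos":[0,0,0],"yaw":0}
    - {"delta_pos":[0,0,6.2],"yaw":0}
    - {"delta_pos":[0,0,0],"yaw":0}

```text
t: 29.0
tcp_pos: [0.5079, -0.2346, 0.1811]
tool_rot: [0.745, 0.666, 0.013, -0.032]
force: [0.8, -0.1, -0.1]
finger_gap: 0.329
```

```bash
python3 tilt.py s8 1
```

```text
[(30, 0.71), (33, 0.68), (27, 0.67), (24, 0.63), (36, 0.63), (39, 0.59)] 29.05 [ 0.5052 -0.2328  0.178 ] [-0.6  0.5 -2.4] 0.328
```

send_rows:
  commands:
    - {"delta_pos":[0,0,6.2],"yaw":0}
    - {"delta_pos":[0,0,0],"yaw":0}
    - {"delta_pos":[0,0,-5],"yaw":0}
    - {"delta_pos":[0,0,0],"yaw":0}
    - {"delta_pos":[0,0,6.2],"yaw":0}
    - {"delta_pos":[0,0,0],"yaw":0}

```text
t: 29.8
tcp_pos: [0.4996, -0.2294, 0.2428]
tool_rot: [0.745, 0.665, 0.009, -0.048]
force: [0.9, 0.2, -1.8]
finger_gap: 0.33
```

```bash
python3 tilt.py s9 1
```

```text
[(39, 0.68), (36, 0.67), (33, 0.66), (42, 0.62), (30, 0.61), (45, 0.58)] 29.85 [ 0.4976 -0.228   0.24  ] [-0.7  0.5 -2.6] 0.324
```

The upward jerks work: the bottle has turned to about 38°. I'll finish by pushing its base edge against the front of the step, which is a firm horizontal stop. First I'll turn the base towards the step.

send_rows:
  commands:
    - {"delta_pos":[-0.5,1.7,0],"yaw":-0.15}
    - {"delta_pos":[-0.4,1.7,0],"yaw":-0.15}
    - {"delta_pos":[-0.4,1.7,0],"yaw":-0.15}
    - {"delta_pos":[-0.4,1.7,0],"yaw":-0.15}
    - {"delta_pos":[-0.4,1.7,0],"yaw":-0.15}
    - {"delta_pos":[-0.2,1.7,0],"yaw":-0.15}
    - {"delta_pos":[0,1.7,-1],"yaw":-0.15}
    - {"delta_pos":[0,1.7,-1],"yaw":-0.15}
    - {"delta_pos":[0,1.7,-1],"yaw":-0.15}
    - {"delta_pos":[0,1,-1],"yaw":-0.1}

```text
t: 31.1
tcp_pos: [0.4632, -0.0552, 0.1894]
tool_rot: [0.998, -0.022, 0.036, -0.044]
force: [0.4, 0.1, -0.9]
finger_gap: 0.33
```

```bash
python3 tilt.py s10 1
python3 - <<'E'
from h import *
np.set_printoptions(precision=4,suppress=True)
s=manip.sense();M=R.from_quat(s['tool_rot']).as_matrix();print(M,s['q'])
E
```

```text
[(36, 0.91), (33, 0.9), (30, 0.9), (27, 0.88), (24, 0.86), (39, 0.86)] 31.15 [ 0.4615 -0.0537  0.1881] [-1.3  1.  -2.4] 0.326
[[ 0.9967 -0.0424  0.0693]
 [-0.0484 -0.995   0.0878]
 [ 0.0652 -0.0909 -0.9937]] [-0.4292  0.3645  1.9107  0.1458  0.8451  1.0915]
```

send_rows:
  commands:
    - {"delta_pos":[0.5,0,-2.5],"yaw":0}
    - {"delta_pos":[0.8,0,-2.5],"yaw":0}
    - {"delta_pos":[1,0,-2],"yaw":0.02}
    - {"delta_pos":[1,0,-1],"yaw":0.02}
    - {"delta_pos":[0,0,0],"yaw":0}
  force: 26

```text
t: 31.78
tcp_pos: [0.4926, -0.0528, 0.1039]
tool_rot: [0.998, 0.001, 0.029, -0.047]
force: [-0.1, 0.3, -0.5]
finger_gap: 0.324
```

```bash
python3 tilt.py s11 1
```

```text
[(36, 0.87), (33, 0.86), (30, 0.86), (39, 0.85), (42, 0.83), (27, 0.82)] 31.825 [ 0.4921 -0.0526  0.1043] [-0.1  0.3 -2. ] 0.327
```

send_rows:
  commands:
    - {"delta_pos":[0.8,0,0],"yaw":0}
    - {"delta_pos":[0.7,0,0],"yaw":0}
    - {"delta_pos":[0.6,0,0],"yaw":0}
    - {"delta_pos":[0,0,0],"yaw":0}
  force: 20

```text
t: 32.33
tcp_pos: [0.5113, -0.0519, 0.1062]
tool_rot: [0.999, 0.002, 0.026, -0.048]
force: [-1.6, -1.4, 0.5]
finger_gap: 0.327
```

send_rows:
  commands:
    - {"delta_pos":[0.6,0,0],"yaw":0}
    - {"delta_pos":[0.4,0,0],"yaw":0}

```text
t: 32.58
tcp_pos: [0.5122, -0.0491, 0.1061]
tool_rot: [0.999, 0.003, 0.016, -0.051]
force: [-10.2, -2.1, 7.5]
finger_gap: 0.324
```

```bash
python3 tilt.py s12 1
```

```text
[(39, 0.88), (33, 0.87), (36, 0.87), (42, 0.84), (45, 0.84), (30, 0.83)] 32.625 [ 0.5123 -0.0492  0.1061] [-10.9  -1.6   7.9] 0.326
```

send_rows:
  commands:
    - {"delta_pos":[0.9,-0.1,0.7],"yaw":0}
    - {"delta_pos":[0.9,-0.1,0.7],"yaw":0}

```text
t: 32.88
tcp_pos: [0.525, -0.0496, 0.1199]
tool_rot: [0.999, 0.003, 0.01, -0.052]
force: [-2.1, -0.6, -0.3]
finger_gap: 0.327
```

```bash
python3 tilt.py s13 1
```

```text
[(45, 0.88), (42, 0.86), (48, 0.86), (39, 0.85), (51, 0.85), (36, 0.82)] 32.925 [ 0.5268 -0.05    0.1209] [-5.9  0.8  5. ] 0.326
```

send_rows:
  commands:
    - {"delta_pos":[1.0,-0.1,0.5],"yaw":0}
    - {"delta_pos":[1.0,-0.1,0.5],"yaw":0}
    - {"delta_pos":[1.0,-0.1,0.35],"yaw":0}

```text
t: 33.3
tcp_pos: [0.5512, -0.0512, 0.1354]
tool_rot: [0.999, 0.004, 0.005, -0.054]
force: [-6.3, -0.4, 7.4]
finger_gap: 0.327
```

```bash
python3 tilt.py s14 1
```

```text
[(57, 0.88), (51, 0.88), (54, 0.87), (48, 0.86), (45, 0.85), (60, 0.85)] 33.35 [ 0.5532 -0.0517  0.1361] [-5.  -0.8  9.4] 0.325
```

send_rows:
  commands:
    - {"delta_pos":[1.0,-0.1,0.25],"yaw":0}
    - {"delta_pos":[1.0,-0.1,0.15],"yaw":0}
    - {"delta_pos":[1.0,-0.1,0.05],"yaw":0}

```text
t: 33.72
tcp_pos: [0.5813, -0.0538, 0.1444]
tool_rot: [0.999, 0.005, 0.004, -0.054]
force: [-5.8, 0.4, 9.5]
finger_gap: 0.33
```

```bash
python3 tilt.py s15 1
```

```text
[(63, 0.89), (66, 0.89), (57, 0.88), (60, 0.87), (69, 0.86), (54, 0.86)] 33.775 [ 0.5834 -0.0542  0.1448] [-3.   1.   9.1] 0.327
```

send_rows:
  commands:
    - {"delta_pos":[1.0,0,-0.1],"yaw":0}
    - {"delta_pos":[1.0,0,-0.1],"yaw":0}
    - {"delta_pos":[0.8,0,-0.1],"yaw":0}

```text
t: 34.15
tcp_pos: [0.6144, -0.0541, 0.1469]
tool_rot: [0.999, 0.006, 0.009, -0.053]
force: [-2.1, -0.0, 5.6]
finger_gap: 0.324
```

```bash
python3 tilt.py s16 1
```

```text
[(54, 0.9), (57, 0.89), (63, 0.89), (51, 0.89), (60, 0.89), (69, 0.88)] 34.2 [ 0.6159 -0.0543  0.1469] [0.  0.2 2.8] 0.325
```

send_rows:
  commands:
    - {"delta_pos":[0.8,0,-0.3],"yaw":0}
    - {"delta_pos":[0.8,0,-0.3],"yaw":0}
    - {"delta_pos":[0.8,0,-0.3],"yaw":0}

```text
t: 34.58
tcp_pos: [0.6452, -0.0537, 0.1457]
tool_rot: [0.998, 0.005, 0.016, -0.053]
force: [-2.5, 1.4, 9.2]
finger_gap: 0.325
```

```bash
python3 tilt.py s17 1
python3 - <<'E'
from h import *
im=snap('wrist','w17')
h=cv2.resize(np.load('pics/s17.npy')[140:330,180:400],None,fx=2.2,fy=2.2,interpolation=cv2.INTER_CUBIC);w=cv2.resize(im,(300,225));o=np.zeros((418,784,3),np.uint8);o[:,:484]=h[:418,:484];o[:225,484:]=w;cv2.imwrite('pics/v2.png',o)
E
```

```text
[(81, 0.85), (78, 0.85), (84, 0.84), (75, 0.84), (87, 0.84), (-21, 0.83)] 34.625 [ 0.6466 -0.0538  0.1456] [-1.1  1.9 10. ] 0.325
```

View pics/v2.png

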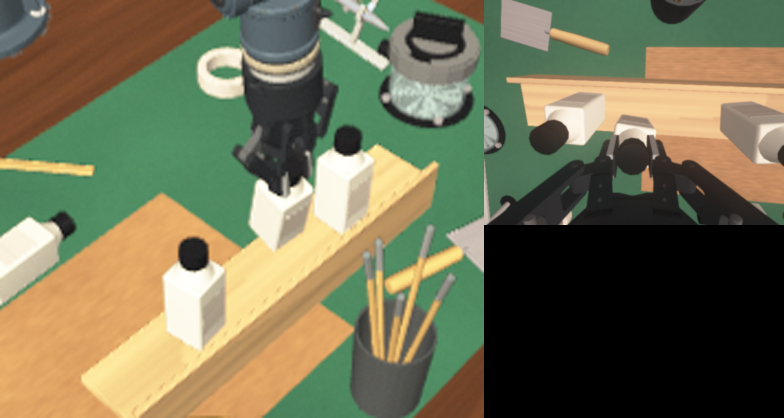

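The scene half shows the bottle almost upright on the step, base at about (280,240), between the standers at (195,335) and (345,225). The wrist half shows it beside the rail. I'll lift it, move it back to the middle line, set it down and release.

send_rows:
  commands:
    - {"delta_pos":[0,0,0.8],"yaw":0}
    - {"delta_pos":[-0.3,0,0.5],"yaw":0}
    - {"delta_pos":[-0.7,-0.1,0],"yaw":0}
    - {"delta_pos":[-0.6,0,0],"yaw":0}
    - {"delta_pos":[0,0,0],"yaw":0}

```text
t: 35.3
tcp_pos: [0.63, -0.055, 0.1581]
tool_rot: [0.998, 0.005, 0.018, -0.053]
force: [0.2, -0.3, -0.5]
finger_gap: 0.326
```

```bash
python3 tilt.py s18 1
```

```text
[(60, 0.84), (63, 0.83), (66, 0.83), (57, 0.83), (69, 0.82), (72, 0.82)] 35.35 [ 0.6303 -0.055   0.1582] [-1.3 -0.1 -1.2] 0.322
```

send_rows:
  commands:
    - {"delta_pos":[0,0,-0.7],"yaw":0}
    - {"delta_pos":[0,0,-0.5],"yaw":0}
    - {"delta_pos":[0.2,0,-0.4],"yaw":0}
    - {"delta_pos":[0.3,0,-0.3],"yaw":0}
    - {"delta_pos":[0.3,0,-0.3],"yaw":0}
    - {"delta_pos":[0.2,0,-0.2],"yaw":0}

```text
t: 36.1
tcp_pos: [0.6472, -0.0547, 0.1436]
tool_rot: [0.998, 0.005, 0.026, -0.053]
force: [-2.2, 0.5, 6.8]
finger_gap: 0.326
```

send_rows:
  commands:
    - {"delta_pos":[0,0,0],"yaw":0}
    - {"delta_pos":[0,0,0],"yaw":0}
    - {"delta_pos":[0,0,0],"yaw":0}
  grip: 0.2

```text
t: 36.48
tcp_pos: [0.6474, -0.0546, 0.143]
tool_rot: [0.998, 0.005, 0.026, -0.053]
force: [0.7, -0.2, -0.2]
finger_gap: 0.402
```

```bash
python3 tilt.py s19 1
```

```text
[(81, 0.96), (84, 0.95), (87, 0.94), (78, 0.93), (75, 0.92), (90, 0.9)] 36.525 [ 0.6474 -0.0546  0.143 ] [ 0.  -0.7  0.1] 0.402
```

send_rows:
  commands:
    - {"delta_pos":[0,0,0],"yaw":0}
    - {"delta_pos":[0,0,0.5],"yaw":0}
    - {"delta_pos":[0,0,1.5],"yaw":0}
    - {"delta_pos":[0,0,3],"yaw":0}
    - {"delta_pos":[-3,-1,4],"yaw":0}
    - {"delta_pos":[-5,-2,0],"yaw":0.1}
    - {"delta_pos":[-5,-2,0],"yaw":0.1}
    - {"delta_pos":[-5,-2,0],"yaw":0.15}
    - {"delta_pos":[0,-2,0],"yaw":0.15}
    - {"delta_pos":[0,0,0],"yaw":0}
  grip: 0.0

```text
t: 37.78
tcp_pos: [0.4642, -0.1474, 0.2441]
tool_rot: [0.964, 0.26, 0.018, -0.054]
force: [-0.4, 0.4, 0.3]
finger_gap: 0.498
```

```bash
cat > chk.py <<'E'
# upright check: dark cap and white body blobs around the step in the top picture
import sys
from h import *
np.set_printoptions(precision=4,suppress=True)
n=sys.argv[1]; im=snap('top',n); s=manip.sense(); print(s['t'],s['tcp_pos'],s['tool_rot'])
k,l,st,c=cv2.connectedComponentsWithStats((im.max(2)<70).astype(np.uint8))
for i in range(1,k):
    if 60<st[i,4]<600: print('dark',st[i],c[i].round(1),'at z.17',ray('top',c[i],.17)[:2],'at z.03',ray('top',c[i],.03)[:2])
E
python3 chk.py t2
```

```text
37.825 [ 0.4636 -0.1462  0.2438] [ 0.9639  0.2601  0.017  -0.0551]
dark [292  63   5  20  66] [294.7  71.1] at z.17 [ 0.7954 -0.08  ] at z.03 [ 0.8697 -0.0877]
dark [301  62  11  22 148] [305.   70.2] at z.17 [ 0.7978 -0.1008] at z.03 [ 0.8725 -0.1124]
dark [381  63  48  54 287] [399.8  96.9] at z.17 [ 0.7449 -0.2918] at z.03 [ 0.8097 -0.3387]
dark [309  73  10  17  77] [313.9  82.2] at z.17 [ 0.7724 -0.119 ] at z.03 [ 0.8424 -0.134 ]
dark [284  81  32  29 463] [297.2  98.6] at z.17 [ 0.7368 -0.0856] at z.03 [ 0.8001 -0.0945]
dark [74 87 16 13 80] [82.7 91.9] at z.17 [0.7417 0.3441] at z.03 [0.806  0.4146]
dark [ 69 117  17  12  68] [ 78.2 121.4] at z.17 [0.68   0.3477] at z.03 [0.7329 0.4188]
dark [234 131  14  16 176] [240.6 138.7] at z.17 [0.651  0.0254] at z.03 [0.6986 0.037 ]
dark [346 137  16  16 178] [353.3 144.5] at z.17 [ 0.6436 -0.197 ] at z.03 [ 0.6898 -0.2264]
dark [269 139  14  15 173] [275.3 145.7] at z.17 [ 0.6381 -0.0434] at z.03 [ 0.6832 -0.0444]
dark [ 94 163  37  35 589] [110.6 180.2] at z.17 [0.5623 0.2745] at z.03 [0.5935 0.3321]
dark [143 172  10  33 157] [147.8 187.6] at z.17 [0.5491 0.2017] at z.03 [0.5778 0.2459]
dark [110 205  35  14 213] [125.8 211.1] at z.17 [0.5023 0.2408] at z.03 [0.5224 0.2922]
dark [364 226  30  18 220] [374.9 236.9] at z.17 [ 0.4619 -0.2363] at z.03 [ 0.4745 -0.273 ]
dark [358 242  19   8  63] [364.4 246.4] at z.17 [ 0.4434 -0.2161] at z.03 [ 0.4526 -0.249 ]
dark [127 268  14  19 159] [133.6 276.3] at z.17 [0.3793 0.2175] at z.03 [0.3767 0.2646]
dark [389 318  29  28 165] [402.9 332.1] at z.17 [ 0.287  -0.2847] at z.03 [ 0.2674 -0.3302]
```

Bottle A's cap reads (.638,−.043) with the same blob size as the standers' caps, and the standers have not moved. Next is bottle B. First I turn to yaw ≈ −90°, and along the way work off the tilt the tool has picked up.

send_rows:
  commands:
    - {"delta_pos":[0,0,0],"yaw":-0.17}
    - {"delta_pos":[0,0,0],"yaw":-0.17}
    - {"delta_pos":[0,0,0],"yaw":-0.17}
    - {"delta_pos":[0,0,0],"yaw":-0.17}
    - {"delta_pos":[0,0,0],"yaw":-0.17}
    - {"delta_pos":[0,0,0],"yaw":-0.17}
    - {"delta_pos":[0,0,0],"yaw":-0.17}
    - {"delta_pos":[0,0,0],"yaw":-0.17}
    - {"delta_pos":[0,0,0],"yaw":-0.17}
    - {"delta_pos":[0,0,0],"yaw":-0.17}

```text
t: 39.08
tcp_pos: [0.4668, -0.135, 0.2467]
tool_rot: [0.812, -0.581, 0.055, -0.025]
force: [0.2, 0.5, 0.3]
finger_gap: 0.5
```

send_rows:
  commands:
    - {"delta_pos":[0,0,0],"yaw":-0.17}
    - {"delta_pos":[0,0,0],"yaw":-0.17}
    - {"delta_pos":[0,0,6],"yaw":0}
    - {"delta_pos":[0,0,0],"yaw":0}
    - {"delta_pos":[0,0,-3],"yaw":0}
    - {"delta_pos":[0,0,-3],"yaw":0}
    - {"delta_pos":[0,0,6],"yaw":0}
    - {"delta_pos":[0,0,0],"yaw":0}

```text
t: 40.08
tcp_pos: [0.467, -0.1247, 0.3037]
tool_rot: [-0.695, 0.717, -0.052, 0.016]
force: [0.5, -0.9, 0.1]
finger_gap: 0.5
```

```bash
cat > st.py <<'E'
from h import *
np.set_printoptions(precision=4,suppress=True)
s=manip.sense();M=R.from_quat(s['tool_rot']).as_matrix();print(s['t'],s['tcp_pos'],'yaw',np.degrees(np.arctan2(M[1,0],M[0,0])),'z',M[:,2],'tilt',M[2,:2],s['q'])
E
python3 st.py
```

```text
40.075 [ 0.467  -0.1247  0.3037] yaw -91.88456320309496 z [ 0.0955 -0.0515 -0.9941] tilt [ 0.0486 -0.097 ] [-0.4925  0.2008  1.7516 -0.0003  1.0805  2.6798]
```

send_rows:
  commands:
    - {"delta_pos":[-1.1,-1.3,-4],"yaw":0.02}
    - {"delta_pos":[-1.1,-1.3,-4],"yaw":0.01}
    - {"delta_pos":[-1.1,-1.3,-4],"yaw":0.01}
    - {"delta_pos":[-1.1,-1.4,-4],"yaw":0}
    - {"delta_pos":[0,0,-4],"yaw":0}
    - {"delta_pos":[0,0,0],"yaw":0}
  grip: -0.15

```text
t: 40.83
tcp_pos: [0.4208, -0.173, 0.0973]
tool_rot: [0.709, -0.704, 0.051, -0.019]
force: [0.3, -0.3, -0.6]
finger_gap: 0.576
```

```bash
python3 st.py; python3 cap.py w18
```

```text
40.825 [ 0.4208 -0.173   0.0973] yaw -89.71906738046073 z [ 0.0987 -0.0442 -0.9941] tilt [ 0.0449 -0.0984] [-0.6534  0.5223  2.0507  0.0556  0.4637  2.4327]
40.875 [ 0.4219 -0.1738  0.0988] [0.1503 0.523  0.1411]
yaw -89.696357198387 tilt 0.047259564011136124 -0.10128192083012377
dark [ 491    0   69  207 3323] c [ 0.2693 -0.2795] rect [[0.27862326750235994, -0.1919334245523197], [0.2787391213604069, -0.31913555235204705], [0.2577615350378952, -0.3145988161955014], [0.25334631966594134, -0.18706486693699642]]
dark [  0   2  31 105 683] c [ 0.6145 -0.3008] rect [[0.620744818094557, -0.32330719219795934], [0.6115921174251719, -0.3250481415945525], [0.6052014036376175, -0.2583593933966078], [0.6151327933659052, -0.25598095812461064]]
dark [270 186  38  31 969] c [ 0.4197 -0.1895] rect [[0.43370682277453054, -0.20130612037893303], [0.40653759903442827, -0.2021450826407341], [0.40568533611189933, -0.17918145304782507], [0.43364712313130443, -0.17801831170507046]]
white [  248    18    74   150 10127] c [ 0.4233 -0.2655] rect [[0.4462665426427068, -0.30774451943826825], [0.4020741893286044, -0.30689020154896984], [0.39761958817940285, -0.2177645816683128], [0.44794128256337645, -0.21653653262745937]]
white [330 253  24  48 491] c [ 0.3783 -0.1363] rect [[0.3885689119330771, -0.1540653750848661], [0.37951961631801157, -0.15741927726559835], [0.3668925449571401, -0.11869672900929246], [0.3762392944426762, -0.1148625282005733]]
white [201 255  25  47 465] c [ 0.4777 -0.1286] rect [[0.4900345487391292, -0.1092798293814588], [0.4773028028106804, -0.15090020752550581], [0.466863079123612, -0.1484130146639284], [0.4789939392723842, -0.10670544214115976]]
white [  0 334  43  36 512] c [ 0.6667 -0.047 ] rect [[0.7017006779678768, -0.03469599539503304], [0.6471727744363319, -0.07637337221254564], [0.6384028087347653, -0.059259884307723665], [0.6932390113947248, -0.01582197482463424]]
```

send_rows:
  commands:
    - {"delta_pos":[-0.2,-0.4,-3],"yaw":0}
    - {"delta_pos":[-0.2,0,-2],"yaw":0}
    - {"delta_pos":[0,0,-0.5],"yaw":0}
    - {"delta_pos":[0,0,0],"yaw":0}

```text
t: 41.38
tcp_pos: [0.4232, -0.1794, 0.0488]
tool_rot: [0.709, -0.702, 0.06, -0.021]
force: [-0.1, -0.7, 0.5]
finger_gap: 0.575
```

send_rows:
  commands:
    - {"delta_pos":[-0.3,0,-2],"yaw":0}
    - {"delta_pos":[-0.2,0.1,-1],"yaw":0}
    - {"delta_pos":[0,0,-0.6],"yaw":0}
    - {"delta_pos":[0,0,-0.3],"yaw":0}
    - {"delta_pos":[0,0,0],"yaw":0}

```text
t: 42.0
tcp_pos: [0.4218, -0.1801, 0.0131]
tool_rot: [0.709, -0.702, 0.065, -0.021]
force: [0.2, -0.0, 0.5]
finger_gap: 0.576
```

send_rows:
  commands:
    - {"delta_pos":[-0.1,0.2,-0.4],"yaw":0}
    - {"delta_pos":[0,0,0],"yaw":0}

```text
t: 42.25
tcp_pos: [0.4209, -0.178, 0.0093]
tool_rot: [0.709, -0.702, 0.066, -0.022]
force: [1.1, -0.6, -0.5]
finger_gap: 0.572
```

send_rows:
  commands:
    - {"delta_pos":[0,0,0],"yaw":0}
    - {"delta_pos":[0,0,0],"yaw":0}
    - {"delta_pos":[0,0,0],"yaw":0}
    - {"delta_pos":[0,0,0],"yaw":0}
    - {"delta_pos":[0,0,2],"yaw":0}
    - {"delta_pos":[0,0,3],"yaw":0}
    - {"delta_pos":[0,0,0],"yaw":0}
  grip: 1
  force: 20

```text
t: 43.12
tcp_pos: [0.4202, -0.1776, 0.0597]
tool_rot: [0.709, -0.702, 0.064, -0.021]
force: [-0.1, -1.2, -1.1]
finger_gap: 0.327
```

```bash
python3 tilt.py s20 1
```

```text
[(33, 0.86), (30, 0.83), (36, 0.83), (27, 0.81), (39, 0.81), (24, 0.79)] 43.175 [ 0.4198 -0.1774  0.0588] [ 0.1 -0.2 -1.2] 0.32
```

send_rows:
  commands:
    - {"delta_pos":[0,0,6.2],"yaw":0}
    - {"delta_pos":[0,0,0],"yaw":0}
    - {"delta_pos":[0,0,6.2],"yaw":0}
    - {"delta_pos":[0,0,0],"yaw":0}

```text
t: 43.68
tcp_pos: [0.4171, -0.1754, 0.1719]
tool_rot: [0.709, -0.703, 0.051, -0.02]
force: [1.0, 0.4, -1.8]
finger_gap: 0.323
```

```bash
python3 tilt.py s21 1;python3 st.py
```

```text
[(57, 0.79), (60, 0.77), (63, 0.76), (54, 0.75), (51, 0.74), (66, 0.71)] 43.725 [ 0.4148 -0.1737  0.1695] [-0.5  0.4 -1.7] 0.325
43.725 [ 0.4148 -0.1737  0.1695] yaw -89.6547937440322 z [ 0.0945 -0.0384 -0.9948] tilt [ 0.0391 -0.0942] [-0.6653  0.3653  1.9962  0.0447  0.6823  2.4351]
```

send_rows:
  commands:
    - {"delta_pos":[0,0,6.2],"yaw":0}
    - {"delta_pos":[0,0,0],"yaw":0}
    - {"delta_pos":[0,0,6.2],"yaw":0}
    - {"delta_pos":[0,0,0],"yaw":0}

```text
t: 44.22
tcp_pos: [0.4105, -0.1705, 0.2831]
tool_rot: [0.709, -0.704, 0.034, -0.019]
force: [1.2, 0.3, -2.4]
finger_gap: 0.322
```

```bash
python3 tilt.py s22 1;python3 st.py
```

```text
[(57, 0.79), (60, 0.78), (63, 0.78), (54, 0.76), (51, 0.75), (66, 0.74)] 44.275 [ 0.4078 -0.1684  0.2801] [-1.4 -0.2 -2.2] 0.322
44.275 [ 0.4078 -0.1684  0.2801] yaw -89.66046751568318 z [ 0.0678 -0.0161 -0.9976] tilt [ 0.0165 -0.0677] [-0.6664  0.1811  1.851   0.0338  1.0465  2.4527]
```

send_rows:
  commands:
    - {"delta_pos":[0.7,0.4,-0.5],"yaw":0.157}
    - {"delta_pos":[0.7,0.4,-0.5],"yaw":0.157}
    - {"delta_pos":[0.7,0.4,-0.5],"yaw":0.157}
    - {"delta_pos":[0.7,0.4,-0.5],"yaw":0.157}
    - {"delta_pos":[0.7,0.4,-0.5],"yaw":0.157}
    - {"delta_pos":[0.7,0.4,-0.5],"yaw":0.157}
    - {"delta_pos":[0.7,0.4,-1],"yaw":0.157}
    - {"delta_pos":[0.7,0.4,-1],"yaw":0.157}
    - {"delta_pos":[0.7,0.4,-1],"yaw":0.157}
    - {"delta_pos":[0.7,0.4,-1],"yaw":0.157}

```text
t: 45.52
tcp_pos: [0.4577, -0.1142, 0.1759]
tool_rot: [0.999, 0.027, -0.025, -0.031]
force: [0.9, -0.3, -0.7]
finger_gap: 0.326
```

```bash
python3 tilt.py s23 1;python3 st.py
```

```text
[(57, 0.82), (60, 0.81), (54, 0.8), (63, 0.79), (51, 0.79), (48, 0.77)] 45.575 [ 0.4576 -0.1133  0.1745] [ 1.4  0.4 -2.9] 0.323
45.575 [ 0.4576 -0.1133  0.1745] yaw 3.3934657173125293 z [-0.0535  0.0619 -0.9966] tilt [-0.0498 -0.0649] [-0.499   0.4364  1.8223  0.0351  0.9599  0.9929]
```

send_rows:
  commands:
    - {"delta_pos":[1.5,-0.1,-1],"yaw":-0.03}
    - {"delta_pos":[2,-0.1,-1],"yaw":0}
    - {"delta_pos":[2,-0.1,-1],"yaw":0}
    - {"delta_pos":[1.5,-0.1,-1],"yaw":0}
    - {"delta_pos":[0,0,0],"yaw":0}

```text
t: 46.2
tcp_pos: [0.5195, -0.113, 0.122]
tool_rot: [0.999, 0.009, -0.037, -0.038]
force: [-0.7, 0.3, 0.2]
finger_gap: 0.322
```

```bash
python3 tilt.py s24 1
```

```text
[(54, 0.69), (60, 0.67), (57, 0.67), (51, 0.66), (63, 0.66), (48, 0.66)] 46.25 [ 0.5187 -0.1128  0.1223] [-0.3  0.7 -1. ] 0.325
```

send_rows:
  commands:
    - {"delta_pos":[0.8,-0.3,0.6],"yaw":0}
    - {"delta_pos":[0.8,-0.3,0.2],"yaw":0}
    - {"delta_pos":[0.8,0,0],"yaw":0}
    - {"delta_pos":[0.6,0,0],"yaw":0}

```text
t: 46.75
tcp_pos: [0.5474, -0.1187, 0.132]
tool_rot: [0.998, 0.008, -0.04, -0.039]
force: [-0.9, -0.3, -1.2]
finger_gap: 0.323
```

send_rows:
  commands:
    - {"delta_pos":[0.6,0,0],"yaw":0}
    - {"delta_pos":[0.6,0,0],"yaw":0}

```text
t: 47.0
tcp_pos: [0.5599, -0.1186, 0.132]
tool_rot: [0.998, 0.008, -0.04, -0.039]
force: [-1.4, -0.7, -1.1]
finger_gap: 0.324
```

send_rows:
  commands:
    - {"delta_pos":[0.6,0,0],"yaw":0}
    - {"delta_pos":[0.6,0,0],"yaw":0}

```text
t: 47.25
tcp_pos: [0.5724, -0.1184, 0.1319]
tool_rot: [0.998, 0.008, -0.04, -0.039]
force: [-1.1, -0.4, -0.4]
finger_gap: 0.326
```

send_rows:
  commands:
    - {"delta_pos":[0.6,0,0],"yaw":0}
    - {"delta_pos":[0.6,0,0],"yaw":0}

```text
t: 47.5
tcp_pos: [0.585, -0.1183, 0.1318]
tool_rot: [0.998, 0.008, -0.041, -0.039]
force: [-2.5, 0.0, 0.1]
finger_gap: 0.324
```

```bash
python3 tilt.py s25 1
cat > tiltw.py <<'E'
# white extent of the held bottle in the scene picture, outside-inside score (penalises white missing and spill in a ring)
import sys
from h import *
n=sys.argv[1]; OV=.006
im=np.load('pics/'+n+'.npy'); s=manip.sense(); M=R.from_quat(s['tool_rot']).as_matrix()
yaw=np.arctan2(M[1,0],M[0,0]); h=np.array([np.cos(yaw),np.sin(yaw),0]); lat=np.array([-h[1],h[0],0]); g=s['tcp_pos']-.019*M[:,2]
hsv=cv2.cvtColor(im,cv2.COLOR_BGR2HSV); w=((im.min(2)>100)&(hsv[...,1]<50)).astype(np.uint8); res=[]
for a in range(30,112,3):
  for ov in(0.0,.006,.012):
    r=np.radians(a); d=h*np.cos(r)-np.array([0,0,1])*np.sin(r); up=np.cross(d,lat)
    P=[g+d*l+lat*i*.023+up*j*.023 for l in(ov+.03,ov+.112) for i in(-1,1) for j in(-1,1)]
    m=np.zeros_like(w); cv2.fillConvexPoly(m,cv2.convexHull(proj('scene',np.array(P)).astype(np.int32)),1)
    ring=cv2.dilate(m,np.ones((9,9)))-m
    res.append((float((w&m).sum()/m.sum()-(w&ring).sum()/ring.sum()),a,ov))
res.sort(reverse=True); print([(a,o,round(v,2)) for v,a,o in res[:6]])
E
python3 tiltw.py s25
```

```text
[(39, 0.76), (33, 0.75), (45, 0.75), (36, 0.75), (42, 0.75), (48, 0.75)] 47.55 [ 0.5861 -0.1184  0.1319] [-1.5 -0.4 -1.3] 0.324
[(84, 0.012, 0.33), (87, 0.012, 0.33), (84, 0.006, 0.32), (81, 0.006, 0.32), (90, 0.012, 0.31), (81, 0.012, 0.31)]
```

send_rows:
  commands:
    - {"delta_pos":[0,0,1],"yaw":0}
    - {"delta_pos":[0,0,1.5],"yaw":0}
    - {"delta_pos":[0,0,1],"yaw":0}
    - {"delta_pos":[0,0,0],"yaw":0}

```text
t: 48.05
tcp_pos: [0.5884, -0.119, 0.1704]
tool_rot: [0.999, 0.008, -0.037, -0.038]
force: [0.4, -0.1, -2.0]
finger_gap: 0.322
```

```bash
python3 tilt.py s26 1;python3 tiltw.py s26; python3 st.py
```

```text
[(48, 0.71), (36, 0.71), (60, 0.71), (45, 0.7), (66, 0.7), (54, 0.7)] 48.1 [ 0.5881 -0.1189  0.17  ] [-0.2 -0.6 -1.3] 0.322
[(84, 0.006, 0.54), (84, 0.0, 0.53), (84, 0.012, 0.53), (81, 0.0, 0.53), (81, 0.006, 0.52), (87, 0.012, 0.52)]
48.1 [ 0.5881 -0.1189  0.17  ] yaw 1.1114031136640645 z [-0.0749  0.0752 -0.9944] tilt [-0.0736 -0.0765] [-0.4056  0.6026  1.4881  0.0434  1.1499  1.129 ]
```

send_rows:
  commands:
    - {"delta_pos":[1.4,0,0],"yaw":0}
    - {"delta_pos":[1.4,0,0],"yaw":0}
    - {"delta_pos":[1.3,0,-0.3],"yaw":0}
    - {"delta_pos":[0,0,-0.8],"yaw":0}
    - {"delta_pos":[0,0,-0.8],"yaw":0}
    - {"delta_pos":[0,0,0],"yaw":0}

```text
t: 48.85
tcp_pos: [0.6334, -0.1183, 0.1574]
tool_rot: [0.999, 0.008, -0.033, -0.038]
force: [-0.2, 0.0, -1.0]
finger_gap: 0.324
```

send_rows:
  commands:
    - {"delta_pos":[0,0,-0.6],"yaw":0}
    - {"delta_pos":[0,0,-0.5],"yaw":0}
    - {"delta_pos":[0,0,-0.4],"yaw":0}
    - {"delta_pos":[0,0,0],"yaw":0}

```text
t: 49.35
tcp_pos: [0.6371, -0.118, 0.1569]
tool_rot: [0.999, 0.009, -0.027, -0.037]
force: [0.7, 0.3, -2.1]
finger_gap: 0.327
```

```bash
python3 tilt.py s27 1;python3 tiltw.py s27; python3 st.py
python3 - <<'E'
from h import *
s=manip.sense();print(s['force'],s['tau'],s['qd'])
E
```

```text
[(69, 0.9), (72, 0.9), (66, 0.89), (75, 0.88), (63, 0.87), (78, 0.87)] 49.4 [ 0.6373 -0.118   0.1565] [ 0.4  0.2 -1.2] 0.321
[(87, 0.012, 0.39), (87, 0.006, 0.38), (84, 0.006, 0.38), (90, 0.012, 0.38), (81, 0.006, 0.37), (78, 0.0, 0.37)]
49.4 [ 0.6373 -0.118   0.1565] yaw 1.0978801131148628 z [-0.0543  0.0743 -0.9958] tilt [-0.053  -0.0752] [-0.3781  0.67    1.3842  0.0534  1.1659  1.1526]
[ 0.35203732  0.18858194 -1.22585725] [-3.51893704e-02 -4.89538121e+01 -1.61819637e+01  1.76163996e-01
  3.40491375e-01  3.24414032e-04] [-0.00156473  0.02039928  0.00545812 -0.00014172 -0.01525801  0.00018274]
```

send_rows:
  commands:
    - {"delta_pos":[0,0,-0.3],"yaw":0}

```text
t: 49.52
tcp_pos: [0.6388, -0.118, 0.1559]
tool_rot: [0.999, 0.008, -0.025, -0.037]
force: [-1.8, 2.6, 22.4]
finger_gap: 0.326
```

send_rows:
  commands:
    - {"delta_pos":[0,0,0],"yaw":0}
    - {"delta_pos":[0,0,0],"yaw":0}

```text
t: 49.78
tcp_pos: [0.6386, -0.118, 0.1561]
tool_rot: [0.999, 0.008, -0.025, -0.038]
force: [-1.3, 0.3, 4.9]
finger_gap: 0.324
```

```bash
python3 tilt.py s28 1;python3 tiltw.py s28
python3 - <<'E'
from h import *
from h import *
# wrist check: white blob of held bottle
im=snap('wrist','w28')
s=manip.sense();M=R.from_quat(s['tool_rot']).as_matrix();g=s['tcp_pos']-.019*M[:,2]
for L in(.11,.12,.13):
  print(L,proj('scene',g-[0,0,L]).round(0))
# lowest white pixel under the held bottle in scene
b=np.load('pics/s28.npy'); hsv=cv2.cvtColor(b,cv2.COLOR_BGR2HSV); w=(b.min(2)>100)&(hsv[...,1]<50)
u,v=proj('scene',g-[0,0,.08])[0].astype(int)
for dx in range(-14,16,4):
  c=np.where(w[v-25:v+50,u+dx])[0]; print(u+dx,(c.min()+v-25,c.max()+v-25,len(c)) if len(c) else None)
E
```

```text
[(72, 0.89), (75, 0.88), (69, 0.88), (66, 0.87), (78, 0.86), (63, 0.86)] 49.825 [ 0.6386 -0.118   0.1561] [-1.2 -0.   5.6] 0.326
[(90, 0.012, 0.39), (87, 0.012, 0.38), (87, 0.006, 0.38), (84, 0.006, 0.38), (81, 0.006, 0.37), (84, 0.012, 0.36)]
0.11 [[291. 261.]]
0.12 [[291. 263.]]
0.13 [[291. 266.]]
276 (np.int64(259), np.int64(291), 21)
280 (np.int64(241), np.int64(287), 26)
284 (np.int64(239), np.int64(268), 30)
288 (np.int64(232), np.int64(270), 39)
292 (np.int64(241), np.int64(273), 33)
296 (np.int64(240), np.int64(272), 21)
300 (np.int64(227), np.int64(268), 25)
304 (np.int64(227), np.int64(264), 25)
```

send_rows:
  commands:
    - {"delta_pos":[0,0,0],"yaw":0}
    - {"delta_pos":[0,0,0],"yaw":0}
    - {"delta_pos":[0,0,0],"yaw":0}
  grip: 0.22

```text
t: 50.25
tcp_pos: [0.6374, -0.1176, 0.153]
tool_rot: [0.999, 0.008, -0.027, -0.039]
force: [0.1, 0.5, 0.7]
finger_gap: 0.389
```

send_rows:
  commands:
    - {"delta_pos":[0,0,0],"yaw":0}
    - {"delta_pos":[0,0,0],"yaw":0}
    - {"delta_pos":[0,0,1],"yaw":0}
    - {"delta_pos":[0,0,3],"yaw":0}
    - {"delta_pos":[0,0,4],"yaw":0}
    - {"delta_pos":[-5,-1,3],"yaw":0}
    - {"delta_pos":[-6,-5,0],"yaw":0}
    - {"delta_pos":[-6,-5,0],"yaw":0}
    - {"delta_pos":[-4,-5,0],"yaw":0}
    - {"delta_pos":[0,0,0],"yaw":0}
  grip: 0.0

```text
t: 51.5
tcp_pos: [0.4476, -0.2611, 0.2706]
tool_rot: [0.999, 0.01, -0.023, -0.034]
force: [-0.5, 0.2, 0.6]
finger_gap: 0.505
```

```bash
python3 chk.py t3 | awk 'NR==1||/\[0.6/||/\[ 0.6/'
cat > up.py <<'E'
# fit an upright bottle model at each spot: overlap of white body in scene; also leaning ones for contrast
from h import *
im=snap('scene','fin'); hsv=cv2.cvtColor(im,cv2.COLOR_BGR2HSV); w=((im.min(2)>90)&(hsv[...,1]<50)).astype(np.uint8)
for nm,x0,y0 in(('s1',.651,.025),('A',.638,-.043),('B',.648,-.11),('s2',.644,-.198)):
  best=[]
  for dx in np.arange(-.025,.026,.005):
   for dy in np.arange(-.02,.021,.005):
    for lx in(-.25,-.12,0,.12,.25):
     for ly in(-.25,-.12,0,.12,.25):
      ax=np.array([lx,ly,1]);ax/=np.linalg.norm(ax);e1=np.cross([0,1,0],ax);e1/=np.linalg.norm(e1);e2=np.cross(ax,e1)
      b=np.array([x0+dx,y0+dy,.045]);P=[b+ax*l+e1*i*.023+e2*j*.023 for l in(0,.09) for i in(-1,1) for j in(-1,1)]
      m=np.zeros_like(w);cv2.fillConvexPoly(m,cv2.convexHull(proj('scene',np.array(P)).round().astype(np.int32)),1)
      ring=cv2.dilate(m,np.ones((7,7)))-m
      best.append(((w&m).sum()/m.sum()-(w&ring).sum()/ring.sum(),round(b[0],3),round(b[1],3),lx,ly))
  best.sort(reverse=True);print(nm,[tuple(round(float(v),3) for v in t) for t in best[:3]])
E
python3 up.py
```

```text
51.55 [ 0.4486 -0.2596  0.2706] [ 0.9991  0.0105 -0.0227 -0.0342]
dark [ 69 117  17  12  72] [ 78.1 121.2] at z.17 [0.6803 0.348 ] at z.03 [0.7333 0.4192]
dark [234 131  14  16 178] [240.6 138.7] at z.17 [0.651  0.0254] at z.03 [0.6985 0.037 ]
dark [346 137  16  16 178] [353.3 144.5] at z.17 [ 0.6436 -0.197 ] at z.03 [ 0.6898 -0.2264]
dark [269 139  14  15 174] [275.3 145.7] at z.17 [ 0.6381 -0.0433] at z.03 [ 0.6833 -0.0443]
dark [302 139  14  15 170] [308.5 146. ] at z.17 [ 0.6389 -0.1088] at z.03 [ 0.6842 -0.1219]Traceback (most recent call last):
  File "up.py", line 10, in <module>
    ax=np.array([lx,ly,1]);ax/=np.linalg.norm(ax);e1=np.cross([0,1,0],ax);e1/=np.linalg.norm(e1);e2=np.cross(ax,e1)
                           ^^^^^^^^^^^^^^^^^^^^^^
numpy._core._exceptions._UFuncOutputCastingError: Cannot cast ufunc 'divide' output from dtype('float64') to dtype('int64') with casting rule 'same_kind'
```

```bash
python3 - <<'E'
from h import *
np.set_printoptions(precision=4,suppress=True)
im=snap('scene','fin'); ref=np.load('pics/sc1.npy')
pts=np.array([[x,y,z] for x in(.34,.64) for y in(.23,.37) for z in(0,.14)]);p=proj('scene',pts);x0,y0=p.min(0).astype(int);x1,y1=p.max(0).astype(int)
d=np.abs(im.astype(int)-ref.astype(int)).max(2)[y0:y1,x0:x1];print('holder/pot diff',(x0,y0,x1,y1),d.max(),(d>30).sum())
K1,W1=cam('top');K2,W2=cam('scene')
k,l,st,c=cv2.connectedComponentsWithStats((im.max(2)<70).astype(np.uint8))
for nm,t in(('s1',(240.6,138.7)),('A',(275.3,145.7)),('B',(308.5,146)),('s2',(353.3,144.5))):
  e=proj('scene',ray('top',t,.16))[0]; i=1+np.argmin(np.linalg.norm(c[1:]-e,axis=1)); 
  X=cv2.triangulatePoints((K1@W1[:3]),(K2@W2[:3]),np.array(t,float).reshape(2,1),c[i].reshape(2,1)).ravel();print(nm,'expect',e,'blob',c[i],st[i,4],'X',X[:3]/X[3])
# tape, jar in top image vs start
a=np.load('pics/top0.npy');b=np.load('pics/t3.npy')
for nm,x,y in(('tape',185,286),('jar',422,260)):
  dd=np.abs(a.astype(int)-b.astype(int)).max(2)[y-25:y+25,x-25:x+25];print(nm,(dd>40).sum())
E
sed -i 's/lx,ly,1\]/lx,ly,1.0]/' up.py; python3 up.py; python3 st.py
```

```text
holder/pot diff (np.int64(296), np.int64(103), np.int64(412), np.int64(206)) 8 0
s1 expect [338.1214 202.9135] blob [337.5985 203.3106] 132 X [0.6541 0.0256 0.1591]
A expect [314.3286 215.3862] blob [313.7518 215.9433] 141 X [ 0.6411 -0.0442  0.1588]
B expect [294.9126 230.8045] blob [294.3946 231.5306] 147 X [ 0.642  -0.1105  0.1584]
s2 expect [267.9886 254.2081] blob [267.5649 255.2532] 154 X [ 0.6473 -0.2002  0.1578]
tape 0
jar 1990
s1 [(0.553, 0.651, 0.02, 0.0, 0.0), (0.549, 0.651, 0.03, 0.0, -0.12), (0.548, 0.646, 0.03, 0.12, -0.12)]
51.7 [ 0.4503 -0.2571  0.2698] yaw 1.5938689466043536 z [-0.0471  0.0687 -0.9965] tilt [-0.0453 -0.0699] [-0.7455  0.3698  1.5991  0.0195  1.2541  0.7923]Traceback (most recent call last):
  File "up.py", line 12, in <module>
    m=np.zeros_like(w);cv2.fillConvexPoly(m,cv2.convexHull(proj('scene',np.array(P)).round().astype(np.int32)),1)
                                                           ~~~~^^^^^^^^^^^^^^^^^^^^^
  File "h.py", line 24, in proj
    K,W=cam(name,pic); P=np.atleast_2d(P); q=(W[:3,:3]@P.T).T+W[:3,3]; q=(K@q.T).T; return q[:,:2]/q[:,2:]
        ~~~^^^^^^^^^^
  File "h.py", line 14, in cam
    c=manip.get_calibration(name); K=np.array([[c['fx'],0,c['cx']],[0,c['fy'],c['cy']],[0,0,1]])
ValueError: time passes only in moves, steps and waits
```

The four caps triangulate to the same height (.158–.159 m), so both bottles stand upright, and the holder/pot area hasn't changed. One last numeric check: the lid's height and turn, from a model fit of its bar.

Run:
```python
from h import *
C={n:cam(n) for n in('scene',)}; Cw={n:cam('wrist',n) for n in('w6','w8')}
def pj(KW,P): K,W=KW; q=(W[:3,:3]@P.T).T+W[:3,3]; q=(K@q.T).T; return q[:,:2]/q[:,2:]
def fit(im,KW,thr,label):
  w=(im.max(2)<thr).astype(np.uint8); S=4; wb=cv2.resize(w,None,fx=S,fy=S,interpolation=cv2.INTER_NEAREST); res=[]
  for ang in range(0,121,5):
   for zb in(.080,.083,.086,.090):
    for dx in(-.004,0,.004):
     for dy in(-.004,0,.004):
      u=np.array([np.cos(np.radians(ang)),np.sin(np.radians(ang)),0]);v=np.array([-u[1],u[0],0]);o=np.array([.579+dx,.307+dy,zb])
      P=np.array([o+u*i*.031+v*j*.007+[0,0,h] for i in(-1,1) for j in(-1,1) for h in(.018,.049)])
      m=np.zeros_like(wb);cv2.fillConvexPoly(m,cv2.convexHull((pj(KW,P)*S).astype(np.int32)),1)
      if m.sum()<300: continue
      ring=cv2.dilate(m,np.ones((13,13)))-m
      res.append((round(float((wb&m).sum()/m.sum()-(wb&ring).sum()/ring.sum()),3),ang,zb,dx,dy))
  res.sort(reverse=True);print(label,res[:5])
im=np.load('pics/fin.npy');
for t in(50,75):fit(im,C['scene'],t,'scene%d'%t)
for n in('w6','w8'):fit(np.load('pics/%s.npy'%n),Cw[n],70,n)
```

```text
scene50 [(0.718, 25, 0.08, 0, -0.004), (0.712, 30, 0.08, 0, -0.004), (0.702, 20, 0.08, 0, -0.004), (0.7, 20, 0.08, 0.004, -0.004), (0.698, 35, 0.08, 0, -0.004)]
scene75 [(0.772, 25, 0.08, 0, -0.004), (0.759, 30, 0.08, 0, -0.004), (0.747, 20, 0.08, 0, -0.004), (0.737, 25, 0.08, 0.004, -0.004), (0.735, 20, 0.08, 0.004, -0.004)]
w6 [(0.673, 25, 0.08, 0.004, 0), (0.662, 25, 0.083, 0.004, 0), (0.657, 25, 0.086, 0.004, 0), (0.65, 25, 0.09, 0, 0), (0.641, 25, 0.09, 0.004, 0)]
w8 [(0.72, 25, 0.08, 0.004, 0), (0.719, 25, 0.083, 0.004, 0), (0.711, 25, 0.09, 0, 0), (0.711, 25, 0.086, 0.004, 0), (0.705, 25, 0.086, 0, 0)]
```

The bar is at 25–28° (about 70° from the insertion angle) and the underside about 80–82 mm up, so the lid is locked. Handing in.

```bash
python3 -c "
from station import manip
print(manip.sign_off())"
```

```text
the job is handed in; nothing more can be done
None
```

The job is handed in: lid locked, airbrush in its holder, and both tipped bottles standing on the step. No verdict is reported, so this rests on my own checks.

- **Lid:** I put it in through the notches, pushed it against the strainer and turned it clockwise until it hit the stop (about 1.9 N m of torque). A model fit afterwards put its bar at about 25°, roughly 70° round from where it went in. The underside came out about 80–83 mm up, the lower end of the heights tried, so that figure is rough.
- **Airbrush:** it lies in both forks with the nose to the pot. I measured it about 1.5 mm off along the holder and 0.4 mm sideways just after release. Comparing pictures later showed no change at the pot and holder.
- **Bottles:** only two were tipped. All four caps on the step measured 158–159 mm up, the same as the standers, so all are upright. The two I placed are about 10 mm in front of the step's middle line. The standers did not move.

**What went wrong:** the first bottle slipped out of the grip once, when I eased the grip to let it swing upright, and fell back onto the bench before I regripped it. The script for a full upright fit of the bottles failed after the first stander, so the upright check rests on cap heights alone.

**Bystanders:** the tape did not move. The jar's area did not match the start picture. I put that down to the arm being in the way, as I had not worked against it, but I did not look again. At hand-in the arm was clear at about 0.27 m up, with empty fingers.

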